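# Get the sample clamp out from behind the tall parts and put them back

### The job

The low black sample clamp stands in the grey storage tray, hemmed in by three tall things: an eyepiece, a square cartridge and a canister. First move all three onto the flat dark side mat, standing upright, without shifting the clamp; then set the clamp on the middle of the rubber pad on the round stage, its long side along the pad's long side; and only then put each of the three back upright on the very spot in the tray where it stood at the start. Tip nothing over, and leave the jar, the brass weight and the screwdriver where they lie.

Things in the scene. Friction and masses are not known exactly. Their poses are not given: they have to be found in the camera images.
- clamp_center (a point): Sample clamp: low oblong black block 64 x 40 x 30 mm, about 0.2 kg, two aluminium bars across its top, a small white chip between them. The point is its centre, 15 mm above its underside; x along its 64 mm length, y across its 40 mm width (grip it there), z up. It stands in the half of the tray further from the robot.
- tray_floor (a point): Storage tray: fixed, flat, grey, 170 (x) x 180 (y) mm, rim 7 mm high. The point is the middle of its floor, 4 mm above the table; x points away from the robot, give or take 20 degrees. In it one tall thing stands about 10 mm off each long side of the clamp, too near for a finger, and the third just off the clamp's end nearer the robot.
- eyepiece_center (a point): Eyepiece: a tall round black barrel, 110 mm high, 38 mm across for the lowest 45 mm and 34 mm across above 48 mm, thin aluminium band, glass on top, about 0.22 kg. The point is its centre, 55 mm above its underside; z up. Stands on the tray floor in any one of the three places around the clamp, and must come back to the place it has at the start.
- cartridge_center (a point): Load cartridge: a tall white square column 36 x 36 mm, body 104 mm high, with a steel stub 20 mm across on top (110 mm in all), about 0.26 kg. The point is its centre, 55 mm above its underside; x and y are square to its side faces, z up. Stands in any one of the three places around the clamp, and must come back to the place it has at the start (which way its faces look does not matter).
- canister_center (a point): Canister: a tall round bare aluminium can with a small white cap, 110 mm high, 40 mm across up to 94 mm, cap 23 mm across, about 0.24 kg. The point is its centre, 55 mm above its underside; z up. Stands in any one of the three places around the clamp, and must come back to the place it has at the start.
- stage_pad (a point): Target of the clamp: the dark rubber pad, 76 x 52 mm, on top of the fixed round aluminium stage (140 mm across, on a white square foot). The point is the middle of the pad's top face, 33 mm above the table, 3 mm above the disc; x runs along the pad's 76 mm length, y across its 52 mm width. The stage is to the left or the right of the tray.
- mat_top (a point): Side area: a fixed flat plain dark grey-blue square mat 160 x 160 mm, 3 mm thick, on the other side of the tray from the stage. The point is the middle of its top face; x and y are square to its edges. The three tall things stand on it for the time being, anywhere wholly within its edges.
- jar_center (a point): Bystander, not to be moved: a small glass jar with a white lid, 48 mm across, 45 mm high, standing on the table beside the tray, on the left or the right, beyond the stage or the mat. The point is its centre.
- weight_center (a point): Bystander, not to be moved: a brass weight with a knob, 36 mm across, 36 mm high, standing on the table on the other side of the tray from the jar. The point is its centre, half-way up.
- driver: Bystander, not to be moved: a screwdriver 150 mm long lying on the table beyond the tray. The origin is under its middle, x along it towards its tip.
Things that resemble listed ones, but are neither listed nor needed, are in the scene too. What is shaped like the part that bears eyepiece_center but green is not meant. What is shaped like the part that bears canister_center but blue is not meant.

How it is judged:
On the way, in this order (a step that is already met when the one before it is completed fails the run):
1. all three tall things stand upright on the side mat, let go, and the clamp is still where it was (x of eyepiece_center in the frame of mat_top between -0.075 and 0.075 m and y of eyepiece_center in the frame of mat_top between -0.075 and 0.075 m and z of eyepiece_center in the frame of mat_top between -0.065 and 0.065 m and angle between each of eyepiece_center, cartridge_center, canister_center's own z axis and vertical below 0.15 rad and contact force between the fingers and eyepiece below 0.1 N and linear speed of each of eyepiece, cartridge, canister below 0.03 m/s and x of cartridge_center in the frame of mat_top between -0.075 and 0.075 m and y of cartridge_center in the frame of mat_top between -0.075 and 0.075 m and z of cartridge_center in the frame of mat_top between -0.065 and 0.065 m and contact force between the fingers and cartridge below 0.1 N and x of canister_center in the frame of mat_top between -0.075 and 0.075 m and y of canister_center in the frame of mat_top between -0.075 and 0.075 m and z of canister_center in the frame of mat_top between -0.065 and 0.065 m and contact force between the fingers and canister below 0.1 N and distance of clamp_center from where it was at the start of the episode below 0.015 m), for 0.2 s.
2. the clamp lies squarely on the stage pad, let go, while the three tall things still stand on the side mat (horizontal distance between clamp_center and stage_pad below 0.012 m and z of clamp_center in the frame of stage_pad between 0.01 and 0.019 m and angle between the x axis of clamp_center and the x axis of stage_pad, either way round below 0.2 rad and angle between clamp_center's own z axis and vertical below 0.1 rad and contact force between the fingers and clamp below 0.1 N and linear speed of clamp below 0.02 m/s and x of eyepiece_center in the frame of mat_top between -0.075 and 0.075 m and y of eyepiece_center in the frame of mat_top between -0.075 and 0.075 m and z of eyepiece_center in the frame of mat_top between -0.065 and 0.065 m and angle between each of eyepiece_center, cartridge_center, canister_center's own z axis and vertical below 0.15 rad and contact force between the fingers and eyepiece below 0.1 N and linear speed of each of eyepiece, cartridge, canister below 0.03 m/s and x of cartridge_center in the frame of mat_top between -0.075 and 0.075 m and y of cartridge_center in the frame of mat_top between -0.075 and 0.075 m and z of cartridge_center in the frame of mat_top between -0.065 and 0.065 m and contact force between the fingers and cartridge below 0.1 N and x of canister_center in the frame of mat_top between -0.075 and 0.075 m and y of canister_center in the frame of mat_top between -0.075 and 0.075 m and z of canister_center in the frame of mat_top between -0.065 and 0.065 m and contact force between the fingers and canister below 0.1 N), for 0.2 s.
At the end, for the whole second after the job is handed in: Clamp on the stage pad within 12 mm of its middle, long side within 0.2 rad of the pad's; eyepiece, cartridge and canister upright in the tray, each within 15 mm of where it stood at the start; jar, weight and screwdriver within 20 mm of their places; all released and at rest (horizontal distance between clamp_center and stage_pad below 0.012 m and z of clamp_center in the frame of stage_pad between 0.01 and 0.019 m and angle between the x axis of clamp_center and the x axis of stage_pad, either way round below 0.2 rad and angle between each of clamp_center, eyepiece_center, cartridge_center, canister_center's own z axis and vertical below 0.1 rad and contact force between the fingers and clamp below 0.1 N and linear speed of each of clamp, eyepiece, cartridge, canister below 0.02 m/s and distance of each of eyepiece_center, cartridge_center, canister_center from where it was at the start of the episode below 0.015 m and contact force between the fingers and eyepiece below 0.1 N and contact force between the fingers and cartridge below 0.1 N and contact force between the fingers and canister below 0.1 N and distance of each of jar_center, weight_center, driver from where it was at the start of the episode below 0.02 m); the robot touches nothing.
It fails at once if one of the four task things is tipped over (angle between any of eyepiece_center, cartridge_center, canister_center, clamp_center's own z axis and vertical above 0.6 rad).
It fails at once if the jar, the weight or the screwdriver is shoved away (distance of any of jar_center, weight_center, driver from where it was at the start of the episode above 0.03 m).
It also fails if it takes over 144 s, if anything falls off the work surface, if the arm or the gripper's body presses on something with over 40 N, if the wrist force passes 120 N, or if a joint passes its speed limit or range.

### The arm

A 7-joint arm with a two-finger parallel gripper is mounted at the origin on the work surface. World frame = base frame: x ahead of the robot, y to its left, z up, the work surface at z = 0. Lengths are in m, angles in rad, forces in N, time in s.
With the tool pointing down it reaches from about 0.425 to 0.875 m from the base axis. Payload 4.7 kg.
Tool frame: the origin (TCP) lies midway between the tips of the shut fingers; the grasp point (between the pads) lies 19 mm behind it (ctrl.grasp_offset is the distance from the TCP to the grasp point, in m); z points along the fingers, y is the line along which they close (so a half turn about z gives the same grasp; the last joint's range is limited). The gripper opens to 85 mm and grips with 20 to 120 N. Pads are 22 mm wide; open, the fingers measure 114 mm over their backs; the gripper's body (76 mm by 85 mm) begins 54 mm behind the grasp point. The pads swing forward as they close: fully open they stand 13 mm farther back than shut.
Start: joints at [-1.244, 0.321, -0.07, 1.45, 0.023, 1.371, -0.057], TCP at [0.2, 0.618, 0.231] pointing down, gripper open.
Joint ranges: [-2.86, 2.86], [-0.3, 2.09], [-1.38, 1.24], [0.06, 2.45], [-1.56, 4.7], [0.09, 2.05], [-2.69, 2.69]. Speed limits (rad/s): [2.57, 2.57, 3.14, 3.14, 3.14, 3.14, 3.14].

### API

Orientations are given as a rotation vector (axis times angle).
In Python, from bench import ctrl, eyes gives the robot as it stands.
- The arm moves only by the tool servo_tool, never from a script. Its argument "series" is a list of rows, each an object of numbers: "ax", "ay", "az": the turn, a rotation vector about the tool's x, y, z in units of 2 rad (1.0 is 2 rad); "x", "y", "z": the shift along the tool's x, y, z in units of 1 m (1.0 is 1 m); "hand": the gripper command: -1 is fully open, 1 is shut, values between are in proportion. In form: [{"ax": .., "ay": .., "az": .., "x": .., "y": .., "z": .., "hand": ..}, ...]. A call has exactly 10 rows; each row is the pose to reach, as a shift and turn from the pose commanded when the call began, along the tool's axes at that moment; what a row does not reach only later rows make up. A row lasts 1/10 s, in which the tool goes at most 50 mm and 8.59 degrees, less where a joint would pass 70% of its speed; a pose out of reach is approached as far as the arm can. A call with a number of a shift or a turn outside -1 to 1 is refused whole. A call with a gripper value outside its range is refused whole. The fingers move at their own pace and stop on an object; "grip_force" is the grip in N (left out, the last holds). Time passes only in rows, so rows that repeat a pose let the fingers close, or fill a call up. It gives the time, the measured TCP pose, the force, the opening and the grip force at its end, in the units of the state.
- ctrl.observe(): the state, without advancing time (a new reading comes with each control period).
- eyes.camera(name): name is "side" or "top"; returns the picture (480x640x3 uint8, red, green, blue); there is no depth.
- eyes.camera_info(name): a dict with "fx", "fy", "cx", "cy" (pixels), "dist" ([k1, k2, p1, p2, k3] as OpenCV has them; the pictures are not rectified), "pose" (4x4, takes a point from camera to world coordinates). Camera axes: x right, y down, z forward; pixel columns grow to the right and rows downward; lengths in m; the calibration is good to about 2 mm. A picture is of the moment at which its call begins. camera_info takes no time and is no camera call.
- ctrl.finish_job(): hands the job in; it is judged then, once.
Trained networks look in the newest picture that a camera, given by its name, has taken for a name from the list of things; names that differ only in an ending like _2 or _b are one class to them, and where a whole thing is asked for, a point or a joint stands for the part that bears it (a point fixed in the world has none). Each returns a list of dicts, best first, with "p" (0 to 1); they miss things now and then, are a little off and sometimes report something else, mostly with a low value. They report only what shows in the picture. A call takes as long as a camera call. They do not tell look-alikes from the thing itself.
- eyes.cut_out(camera, query): "region" (480x640 bool, what is visible of it).
- eyes.pinpoint(camera, query): "xyz" ([x, y, z] in m, in world coordinates, good to about 4 mm: a listed point, or the origin of a listed thing).
The state is a dict: "clock": time; "qpos": joint angles; "qd": joint speeds; "effort": joint torques, N m; "tool_pos": TCP position; "ee_rot": TCP orientation; "contact_force": force on the tool from outside, world axes, zero at the start; "wrist_torque": the same for the moment, N m; "grip_width": finger opening in m; "gripper_force": force on a finger pad.
Only numpy, scipy, OpenCV 4.12 (cv2) and the standard library are available. Lean on these libraries where they do the work, as an engineer would, in place of code of your own. Each camera call takes 0.05 s, during which the arm holds its last target. There are 200 camera calls.

## Working session

There is one attempt and no reset: what is moved stays moved. The work goes in short steps, Python scripts to look and compute and a tool call to move; the robot and the scene stay as the last step left them, time stands still between calls to the robot, and variables do not carry over. Pictures are saved under pics/ and viewed, at most 14 in all, crops included, and the job is handed in when it is done.

Besides the shell and the picture viewer there is one more tool, called after "Call:" as name([rows], argument=value, ...), one row to a line, values as JSON. servo_tool: Moves the arm, as the interface text tells. Shifts and turns lie within -1 to 1; 1 stands for 1 m of shift or 2 rad of turn. Its arguments: {"type":"object","properties":{"series":{"type":"array","items":{"type":"object","properties":{"ax":{"type":"number","minimum":-1,"maximum":1},"ay":{"type":"number","minimum":-1,"maximum":1},"az":{"type":"number","minimum":-1,"maximum":1},"x":{"type":"number","minimum":-1,"maximum":1},"y":{"type":"number","minimum":-1,"maximum":1},"z":{"type":"number","minimum":-1,"maximum":1},"hand":{"type":"number"}}}},"grip_force":{"type":"number"}},"required":["series"]}

```bash
mkdir -p pics
cat > h.py <<'E'
import numpy as np, cv2
from bench import ctrl, eyes
def snap(cam,name):
    im=eyes.camera(cam); cv2.imwrite('pics/'+name+'.png',im[:,:,::-1]); return im
def pin(cam,qs):
    for q in qs:
        for d in eyes.pinpoint(cam,q)[:3]: print(cam,q,np.round(d['xyz'],4),round(d['p'],2))
def ray(cam,px):
    I=eyes.camera_info(cam);K=np.array([[I['fx'],0,I['cx']],[0,I['fy'],I['cy']],[0,0,1]])
    u=cv2.undistortPoints(np.array([[px]],float),K,np.array(I['dist'],float))[0,0]
    P=np.array(I['pose']);return P[:3,3],P[:3,:3]@np.array([u[0],u[1],1])
def onz(cam,px,z):
    o,d=ray(cam,px);return o+d*(z-o[2])/d[2]
def proj(cam,X):
    I=eyes.camera_info(cam);K=np.array([[I['fx'],0,I['cx']],[0,I['fy'],I['cy']],[0,0,1]])
    P=np.linalg.inv(np.array(I['pose']));r=cv2.Rodrigues(P[:3,:3])[0]
    return cv2.projectPoints(np.atleast_2d(np.array(X,float)),r,P[:3,3],K,np.array(I['dist'],float))[0][:,0]
E
python3 - <<'E'
from h import *
for c in ('top','side'):
    snap(c,c+'0')
    print(np.round(eyes.camera_info(c)['pose'],3).tolist())
    pin(c,['clamp_center','tray_floor','eyepiece_center','cartridge_center','canister_center','stage_pad','mat_top','jar_center','weight_center','driver'])
s=ctrl.observe();print(s['clock'],s['tool_pos'],s['ee_rot'],ctrl.grasp_offset)
E
```

```text
[[-0.026, -0.99, 0.138, 0.463], [-0.999, 0.023, -0.025, 0.022], [0.021, -0.139, -0.99, 1.218], [0.0, 0.0, 0.0, 1.0]]
top clamp_center [ 0.5652 -0.0469  0.0186] 0.89
top tray_floor [0.7661 0.0069 0.0008] 0.64
top tray_floor [ 0.5338 -0.0468  0.0054] 0.63
top eyepiece_center [0.661  0.0993 0.0514] 0.96
top eyepiece_center [0.5688 0.0066 0.0555] 0.86
top cartridge_center [ 0.499  -0.0285  0.0611] 0.6
top canister_center [ 0.6949 -0.0651  0.0558] 0.59
top canister_center [ 0.5567 -0.0972  0.0553] 0.58
top stage_pad [ 0.6555 -0.2799  0.0179] 0.53
top mat_top [0.4555 0.3569 0.0016] 0.86
top mat_top [ 0.4982 -0.0262  0.0581] 0.47
top jar_center [0.6393 0.2593 0.0221] 0.61
top weight_center [ 0.6566 -0.2824  0.0171] 0.87
top driver [0.7712 0.0071 0.0045] 0.59
[[0.999, -0.025, 0.027, 0.588], [-0.037, -0.661, 0.749, -0.78], [-0.001, -0.75, -0.662, 0.777], [0.0, 0.0, 0.0, 1.0]]
side tray_floor [ 5.353e-01 -4.360e-02  3.000e-04] 0.6
side tray_floor [ 0.5601 -0.1     0.0616] 0.25
side eyepiece_center [0.5673 0.0023 0.0572] 0.73
side cartridge_center [ 0.4986 -0.0267  0.0557] 0.64
side cartridge_center [ 0.559  -0.0991  0.0633] 0.49
side cartridge_center [ 4.590e-01  3.548e-01 -4.000e-04] 0.28
side canister_center [ 0.5585 -0.0982  0.0647] 0.88
side canister_center [ 0.6933 -0.0676  0.051 ] 0.58
side stage_pad [ 0.4917 -0.3417  0.0333] 0.66
side mat_top [ 0.4553  0.3576 -0.0008] 0.93
side mat_top [ 0.4975 -0.0275  0.0574] 0.36
side jar_center [0.6356 0.2547 0.0252] 0.74
side weight_center [0.6366 0.2558 0.0225] 0.66
side weight_center [ 0.6571 -0.2775  0.0194] 0.57
side driver [0.772  0.0037 0.0043] 0.74
1.1 [0.2000431  0.61847881 0.23133442] [4.89317342e-01 3.10322238e+00 9.86897617e-05] 0.0187
```

View pics/top0.png

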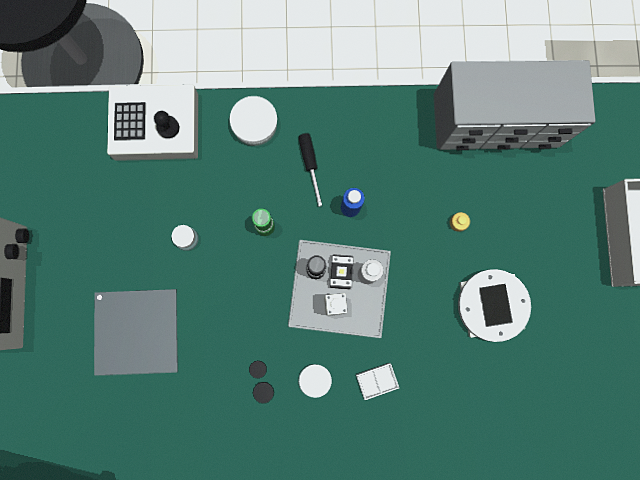

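View pics/side0.png

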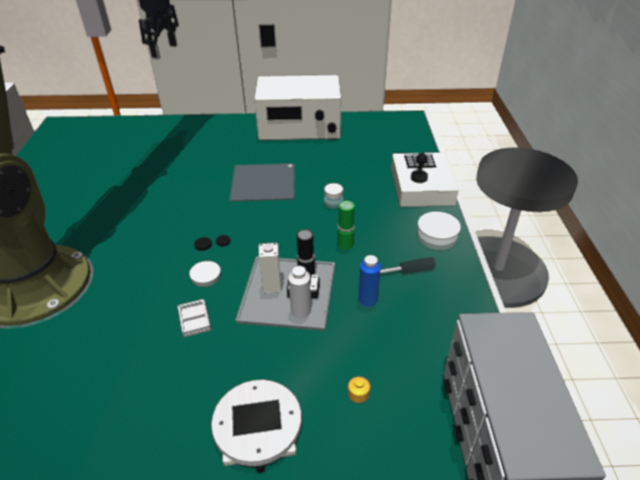

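The top view shows, left to right, the mat (136,332), the eyepiece (316,266), the clamp (342,271), the canister (372,271) and the stage (496,306). The cartridge is at (336,304), the tray at (340,288), the jar at (183,237) and the weight at (460,221). The green barrel (262,221) and the blue can (353,202) are the decoys. Next I measure the orientations.

```bash
cat > m.py <<'E'
from h import *
def rect(mask,cam,z):
    c=max(cv2.findContours(mask.astype(np.uint8),cv2.RETR_EXTERNAL,cv2.CHAIN_APPROX_NONE)[0],key=cv2.contourArea)
    p=np.array([onz(cam,q[0],z)[:2] for q in c],np.float32)
    (cx,cy),(w,h),a=cv2.minAreaRect(p*1000)
    if w<h: w,h,a=h,w,a-90
    return np.round([cx,cy,w,h,a],1)
E
python3 - <<'E'
from m import *
im=eyes.camera('top')
def reg(box,f):
    x0,y0,x1,y1=box;m=np.zeros((480,640),bool);m[y0:y1,x0:x1]=f(im[y0:y1,x0:x1].astype(int));return m
print('pad',rect(reg((470,275,522,340),lambda a:a.max(2)<70),'top',.033))
print('mat',rect(reg((80,280,190,385),lambda a:(a[...,0]>60)),'top',.003))
print('tray',rect(reg((280,232,400,345),lambda a:(a[...,0]>90)),'top',.007))
print('cartridge top',rect(reg((322,290,352,322),lambda a:a.min(2)>195),'top',.104))
for q,z in (('clamp_center',.034),('cartridge_center',.108),('stage_pad',.033)):
    for d in eyes.cut_out('top',q)[:2]: print(q,round(d['p'],2),rect(d['region'],'top',z))
c=np.hstack([cv2.resize(im[245:325,290:400],None,fx=5,fy=5,interpolation=2)])
cv2.imwrite('pics/c1.png',c[:,:,::-1])
E
```

```text
pad [ 490.6 -342.1   74.5   51.5    7. ]
mat [456.9 355.6 161.9 161.2   1.1]
tray [531.6 -43.6 183.5 172.9  81.5]
cartridge top [498.7 -31.5  35.2  34.9 -85.8]
clamp_center 0.69 [562.3 -45.5  64.9  42.1  -6.4]
cartridge_center 0.74 [497.8 -29.8  38.7  37.8 -85.8]
stage_pad 0.71 [ 490.3 -339.7  140.8  138.9   86.8]
stage_pad 0.15 [635.3 254.8  48.8  44.9  88.7]
```

View pics/c1.png

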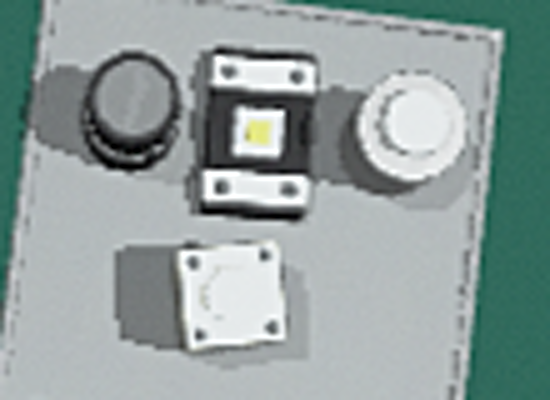

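The crop shows the clamp at about -6.5°, the cartridge at about +4°, and roughly 10 mm between the clamp and each of the two round things. Next I refine the round tops and work out the first move.

```bash
cat >> m.py <<'E'
def go(x,y,z,th,n=1):
    """vector in tool units from measured pose; th = deg of tool y in world (half turn free)"""
    from scipy.spatial.transform import Rotation as R
    s=ctrl.observe();p=s['tool_pos'];M=R.from_rotvec(s['ee_rot']).as_matrix()
    t0=np.degrees(np.arctan2(M[1,1],M[0,1]));d=(th-t0+90)%180-90
    t=np.radians(th if abs((th-t0+180)%360-180)<=90 else th+180)
    T=np.column_stack([[-np.sin(t),np.cos(t),0],[np.cos(t),np.sin(t),0],[0,0,-1]])
    r=R.from_matrix(M.T@T).as_rotvec()/2
    v=M.T@(np.array([x,y,z])-p)
    print('t',s['clock'],'pos',np.round(p,4),'th',round(t0,1),'w',round(s['grip_width'],4),'dist',round(np.linalg.norm(v),3),'q7',round(s['qpos'][6],2),'F',np.round(s['contact_force'],1))
    print('x y z',np.round(v,4),'ax ay az',np.round(r,4))
E
python3 - <<'E'
from m import *
print(onz('top',(317.4,264.4),.114),onz('top',(372.2,270.2),.098),onz('top',(371.8+.6,269.8),.114))
go(.4987,-.029,.19,94.2)
E
```

```text
[0.5690606  0.00066319 0.114     ] [ 0.55753189 -0.09927989  0.098     ] [ 0.55689608 -0.09793489  0.114     ]
t 1.3 pos [0.2    0.6185 0.2313] th 72.1 w 0.0854 dist 0.714 q7 -0.06 F [ 0.1  0.6 -0.2]
x y z [-0.4834 -0.5242  0.0413] ax ay az [ 0.     0.    -0.193]
```

Call:
servo_tool([
  {"x": -0.03, "y": -0.03, "az": -0.015, "hand": -1},
  {"x": -0.06, "y": -0.065, "az": -0.03, "hand": -1},
  {"x": -0.09, "y": -0.1, "az": -0.05, "hand": -1},
  {"x": -0.12, "y": -0.13, "az": -0.07, "hand": -1},
  {"x": -0.15, "y": -0.165, "az": -0.09, "hand": -1},
  {"x": -0.18, "y": -0.195, "az": -0.11, "hand": -1},
  {"x": -0.21, "y": -0.23, "az": -0.13, "hand": -1},
  {"x": -0.24, "y": -0.26, "az": -0.15, "hand": -1},
  {"x": -0.27, "y": -0.295, "az": -0.17, "hand": -1},
  {"x": -0.3, "y": -0.325, "az": -0.193, "hand": -1},
], grip_force=50)

```text
$.series[0]: bad value
```

```bash
python3 -c "
from m import *
go(.4987,-.029,.19,94.2)"
```

```text
t 1.3 pos [0.2    0.6185 0.2313] th 72.1 w 0.0854 dist 0.714 q7 -0.06 F [ 0.1  0.6 -0.2]
x y z [-0.4834 -0.5242  0.0413] ax ay az [ 0.     0.    -0.193]
```

Call:
servo_tool([
  {"ax": 0, "ay": 0, "az": -0.02, "x": -0.03, "y": -0.03, "z": 0, "hand": -1},
  {"ax": 0, "ay": 0, "az": -0.04, "x": -0.06, "y": -0.065, "z": 0, "hand": -1},
  {"ax": 0, "ay": 0, "az": -0.06, "x": -0.09, "y": -0.1, "z": 0, "hand": -1},
  {"ax": 0, "ay": 0, "az": -0.08, "x": -0.12, "y": -0.13, "z": 0, "hand": -1},
  {"ax": 0, "ay": 0, "az": -0.1, "x": -0.15, "y": -0.165, "z": 0, "hand": -1},
  {"ax": 0, "ay": 0, "az": -0.12, "x": -0.18, "y": -0.195, "z": 0, "hand": -1},
  {"ax": 0, "ay": 0, "az": -0.14, "x": -0.21, "y": -0.23, "z": 0, "hand": -1},
  {"ax": 0, "ay": 0, "az": -0.16, "x": -0.24, "y": -0.26, "z": 0, "hand": -1},
  {"ax": 0, "ay": 0, "az": -0.18, "x": -0.27, "y": -0.295, "z": 0, "hand": -1},
  {"ax": 0, "ay": 0, "az": -0.193, "x": -0.3, "y": -0.325, "z": 0, "hand": -1},
], grip_force=50)

```text
clock: 2.3
tool_pos: [0.386, 0.2149, 0.2317]
ee_rot: [-0.117, 3.139, 0.001]
contact_force: [1.0, 0.1, 1.2]
grip_width: 0.0853
gripper_force: 0.0
```

```bash
python3 -c "
from m import *
go(.4987,-.029,.19,94.2)"
```

```text
t 2.3 pos [0.386  0.2149 0.2317] th 94.3 w 0.0853 dist 0.272 q7 1.04 F [1.  0.1 1.2]
x y z [-0.0943 -0.2516  0.0416] ax ay az [0.0004 0.0004 0.0005]
```

Call:
servo_tool([
  {"ax": 0, "ay": 0, "az": 0, "x": -0.015, "y": -0.04, "z": 0, "hand": -1},
  {"ax": 0, "ay": 0, "az": 0, "x": -0.03, "y": -0.08, "z": 0.01, "hand": -1},
  {"ax": 0, "ay": 0, "az": 0, "x": -0.045, "y": -0.12, "z": 0.02, "hand": -1},
  {"ax": 0, "ay": 0, "az": 0, "x": -0.06, "y": -0.16, "z": 0.03, "hand": -1},
  {"ax": 0, "ay": 0, "az": 0, "x": -0.075, "y": -0.2, "z": 0.04, "hand": -1},
  {"ax": 0, "ay": 0, "az": 0, "x": -0.085, "y": -0.23, "z": 0.042, "hand": -1},
  {"ax": 0, "ay": 0, "az": 0, "x": -0.094, "y": -0.252, "z": 0.042, "hand": -1},
  {"ax": 0, "ay": 0, "az": 0, "x": -0.094, "y": -0.252, "z": 0.042, "hand": -1},
  {"ax": 0, "ay": 0, "az": 0, "x": -0.094, "y": -0.252, "z": 0.06, "hand": -1},
  {"ax": 0, "ay": 0, "az": 0, "x": -0.094, "y": -0.252, "z": 0.08, "hand": -1},
])

```text
clock: 3.3
tool_pos: [0.4983, -0.0267, 0.1516]
ee_rot: [-0.116, 3.137, 0.002]
contact_force: [-0.2, 0.0, 0.5]
grip_width: 0.0854
gripper_force: 0.0
```

```bash
python3 -c "
from m import *
go(.4987,-.029,.055,94.2)"
```

```text
t 3.3 pos [ 0.4983 -0.0267  0.1516] th 94.2 w 0.0854 dist 0.097 q7 1.68 F [-0.2  0.   0.5]
x y z [-0.     -0.0024  0.0966] ax ay az [0.0005 0.0011 0.0002]
```

Call:
servo_tool([
  {"ax": 0, "ay": 0, "az": 0, "x": 0, "y": -0.002, "z": 0.02, "hand": -1},
  {"ax": 0, "ay": 0, "az": 0, "x": 0, "y": -0.002, "z": 0.045, "hand": -1},
  {"ax": 0, "ay": 0, "az": 0, "x": 0, "y": -0.002, "z": 0.07, "hand": -1},
  {"ax": 0, "ay": 0, "az": 0, "x": 0, "y": -0.002, "z": 0.09, "hand": -1},
  {"ax": 0, "ay": 0, "az": 0, "x": 0, "y": -0.002, "z": 0.0965, "hand": -1},
  {"ax": 0, "ay": 0, "az": 0, "x": 0, "y": -0.002, "z": 0.0965, "hand": -0.5},
  {"ax": 0, "ay": 0, "az": 0, "x": 0, "y": -0.002, "z": 0.0965, "hand": 0},
  {"ax": 0, "ay": 0, "az": 0, "x": 0, "y": -0.002, "z": 0.0965, "hand": 0.3},
  {"ax": 0, "ay": 0, "az": 0, "x": 0, "y": -0.002, "z": 0.0965, "hand": 0.7},
  {"ax": 0, "ay": 0, "az": 0, "x": 0, "y": -0.002, "z": 0.0965, "hand": 1},
])

```text
clock: 4.3
tool_pos: [0.4988, -0.0294, 0.0561]
ee_rot: [-0.115, 3.137, 0.001]
contact_force: [-1.2, 0.4, 6.6]
grip_width: 0.0352
gripper_force: 50.6
```

```bash
python3 -c "
from m import *
go(.4987,-.029,.055,94.2)"
```

```text
t 4.3 pos [ 0.4988 -0.0294  0.0561] th 94.2 w 0.0352 dist 0.001 q7 1.76 F [-1.2  0.4  6.6]
x y z [0.0001 0.0005 0.0011] ax ay az [ 0.0003  0.0011 -0.0001]
```

Call:
servo_tool([
  {"ax": 0, "ay": 0, "az": 0, "x": 0, "y": 0, "z": -0.01, "hand": 1},
  {"ax": 0, "ay": 0, "az": 0, "x": 0, "y": 0, "z": -0.03, "hand": 1},
  {"ax": 0, "ay": 0, "az": 0, "x": 0, "y": 0, "z": -0.06, "hand": 1},
  {"ax": 0, "ay": 0, "az": 0, "x": 0, "y": 0, "z": -0.095, "hand": 1},
  {"ax": 0, "ay": 0, "az": 0, "x": 0, "y": 0, "z": -0.125, "hand": 1},
  {"ax": 0, "ay": 0, "az": 0, "x": 0, "y": 0, "z": -0.14, "hand": 1},
  {"ax": 0, "ay": 0, "az": 0, "x": 0.002, "y": 0.015, "z": -0.14, "hand": 1},
  {"ax": 0, "ay": 0, "az": 0, "x": 0.007, "y": 0.045, "z": -0.14, "hand": 1},
  {"ax": 0, "ay": 0, "az": 0, "x": 0.012, "y": 0.08, "z": -0.14, "hand": 1},
  {"ax": 0, "ay": 0, "az": 0, "x": 0.018, "y": 0.12, "z": -0.14, "hand": 1},
])

```text
clock: 5.3
tool_pos: [0.4703, 0.0888, 0.1948]
ee_rot: [0.111, -3.139, 0.001]
contact_force: [0.2, 1.0, -3.8]
grip_width: 0.0355
gripper_force: 50.2
```

Call:
servo_tool([
  {"ax": 0, "ay": 0, "az": 0, "x": 0.006, "y": 0.04, "z": 0, "hand": 1},
  {"ax": 0, "ay": 0, "az": 0, "x": 0.012, "y": 0.08, "z": 0, "hand": 1},
  {"ax": 0, "ay": 0, "az": 0, "x": 0.018, "y": 0.12, "z": 0, "hand": 1},
  {"ax": 0, "ay": 0, "az": 0, "x": 0.024, "y": 0.16, "z": 0, "hand": 1},
  {"ax": 0, "ay": 0, "az": 0, "x": 0.03, "y": 0.2, "z": 0, "hand": 1},
  {"ax": 0, "ay": 0, "az": 0, "x": 0.036, "y": 0.235, "z": 0, "hand": 1},
  {"ax": 0, "ay": 0, "az": 0, "x": 0.04, "y": 0.26, "z": 0, "hand": 1},
  {"ax": 0, "ay": 0, "az": 0, "x": 0.041, "y": 0.269, "z": 0, "hand": 1},
  {"ax": 0, "ay": 0, "az": 0, "x": 0.041, "y": 0.269, "z": 0, "hand": 1},
  {"ax": 0, "ay": 0, "az": 0, "x": 0.041, "y": 0.269, "z": 0, "hand": 1},
])

```text
clock: 6.3
tool_pos: [0.4111, 0.3523, 0.1946]
ee_rot: [0.112, -3.14, 0.003]
contact_force: [0.6, -1.5, -4.0]
grip_width: 0.0355
gripper_force: 50.5
```

```bash
python3 -c "
from m import *
go(.412,.355,.056,94.2)"
```

```text
t 6.3 pos [0.4111 0.3523 0.1946] th 94.1 w 0.0355 dist 0.139 q7 0.91 F [ 0.6 -1.5 -4. ]
x y z [-0.0011  0.0029  0.1386] ax ay az [-0.0008 -0.     -0.0009]
```

Call:
servo_tool([
  {"ax": 0, "ay": 0, "az": 0, "x": 0, "y": 0.002, "z": 0.02, "hand": 1},
  {"ax": 0, "ay": 0, "az": 0, "x": 0, "y": 0.002, "z": 0.055, "hand": 1},
  {"ax": 0, "ay": 0, "az": 0, "x": 0, "y": 0.002, "z": 0.09, "hand": 1},
  {"ax": 0, "ay": 0, "az": 0, "x": 0, "y": 0.002, "z": 0.118, "hand": 1},
  {"ax": 0, "ay": 0, "az": 0, "x": 0, "y": 0.002, "z": 0.132, "hand": 1},
  {"ax": 0, "ay": 0, "az": 0, "x": 0, "y": 0.002, "z": 0.137, "hand": 1},
  {"ax": 0, "ay": 0, "az": 0, "x": 0, "y": 0.002, "z": 0.139, "hand": 1},
  {"ax": 0, "ay": 0, "az": 0, "x": 0, "y": 0.002, "z": 0.139, "hand": 1},
  {"ax": 0, "ay": 0, "az": 0, "x": 0, "y": 0.002, "z": 0.139, "hand": 0.1},
  {"ax": 0, "ay": 0, "az": 0, "x": 0, "y": 0.002, "z": 0.139, "hand": -0.2},
])

```text
clock: 7.3
tool_pos: [0.4114, 0.3572, 0.0576]
ee_rot: [-0.115, 3.137, 0.004]
contact_force: [-0.1, 0.1, -0.5]
grip_width: 0.0506
gripper_force: 0.0
```

```bash
python3 -c "
from m import *
go(.412,.355,.2,94.2)"
```

```text
t 7.3 pos [0.4114 0.3572 0.0576] th 94.2 w 0.0506 dist 0.142 q7 0.93 F [-0.1  0.1 -0.5]
x y z [-0.0008 -0.0019 -0.1424] ax ay az [0.0012 0.0013 0.    ]
```

Call:
servo_tool([
  {"ax": 0, "ay": 0, "az": 0, "x": 0, "y": 0, "z": 0, "hand": -0.6},
  {"ax": 0, "ay": 0, "az": 0, "x": 0, "y": 0, "z": -0.03, "hand": -0.6},
  {"ax": 0, "ay": 0, "az": 0, "x": 0, "y": 0, "z": -0.07, "hand": -0.6},
  {"ax": 0, "ay": 0, "az": 0, "x": 0, "y": 0, "z": -0.11, "hand": -0.6},
  {"ax": 0, "ay": 0, "az": 0.03, "x": 0, "y": 0, "z": -0.14, "hand": -0.6},
  {"ax": 0, "ay": 0, "az": 0.1, "x": -0.01, "y": -0.03, "z": -0.14, "hand": -0.6},
  {"ax": 0, "ay": 0, "az": 0.17, "x": -0.025, "y": -0.07, "z": -0.14, "hand": -0.6},
  {"ax": 0, "ay": 0, "az": 0.24, "x": -0.04, "y": -0.11, "z": -0.14, "hand": -0.6},
  {"ax": 0, "ay": 0, "az": 0.31, "x": -0.055, "y": -0.15, "z": -0.14, "hand": -0.6},
  {"ax": 0, "ay": 0, "az": 0.38, "x": -0.07, "y": -0.19, "z": -0.14, "hand": -0.6},
])

```text
clock: 8.3
tool_pos: [0.4948, 0.1703, 0.1967]
ee_rot: [1.065, 2.954, 0.002]
contact_force: [0.4, 0.7, -0.5]
grip_width: 0.0682
gripper_force: 0.0
```

```bash
python3 -c "
from m import *
go(.5685,.003,.19,-6.5)
snap('top','t1');snap('side','s1')
pin('top',['cartridge_center','eyepiece_center','clamp_center']);pin('side',['cartridge_center','eyepiece_center','clamp_center'])
"
```

```text
t 8.3 pos [0.4948 0.1703 0.1967] th 50.3 w 0.0682 dist 0.183 q7 0.52 F [ 0.4  0.7 -0.5]
x y z [-0.1635 -0.0818  0.0066] ax ay az [ 9.00e-04 -3.00e-04  4.96e-01]
top cartridge_center [0.4105 0.3571 0.0567] 0.79
top eyepiece_center [0.5687 0.0058 0.0565] 0.83
top eyepiece_center [0.6583 0.0997 0.0528] 0.6
top clamp_center [ 0.5675 -0.0462  0.0185] 0.71
side cartridge_center [0.4094 0.3535 0.0533] 0.75
side eyepiece_center [0.5693 0.002  0.0568] 0.91
side eyepiece_center [0.6539 0.0972 0.0552] 0.65
side clamp_center [ 0.5624 -0.0473  0.0184] 0.72
```

Call:
servo_tool([
  {"ax": 0, "ay": 0, "az": 0.07, "x": -0.03, "y": -0.015, "z": 0, "hand": -0.6},
  {"ax": 0, "ay": 0, "az": 0.14, "x": -0.06, "y": -0.03, "z": 0, "hand": -0.6},
  {"ax": 0, "ay": 0, "az": 0.21, "x": -0.09, "y": -0.045, "z": 0, "hand": -0.6},
  {"ax": 0, "ay": 0, "az": 0.28, "x": -0.12, "y": -0.06, "z": 0, "hand": -0.6},
  {"ax": 0, "ay": 0, "az": 0.35, "x": -0.145, "y": -0.073, "z": 0, "hand": -0.6},
  {"ax": 0, "ay": 0, "az": 0.42, "x": -0.158, "y": -0.079, "z": 0.006, "hand": -0.6},
  {"ax": 0, "ay": 0, "az": 0.48, "x": -0.1635, "y": -0.082, "z": 0.006, "hand": -0.6},
  {"ax": 0, "ay": 0, "az": 0.499, "x": -0.1635, "y": -0.082, "z": 0.006, "hand": -0.6},
  {"ax": 0, "ay": 0, "az": 0.499, "x": -0.1635, "y": -0.082, "z": 0.006, "hand": -0.6},
  {"ax": 0, "ay": 0, "az": 0.499, "x": -0.1635, "y": -0.082, "z": 0.006, "hand": -0.6},
])

```text
clock: 9.7
tool_pos: [0.5685, 0.006, 0.1897]
ee_rot: [-2.341, -2.095, -0.0]
contact_force: [-0.4, 1.0, 0.7]
grip_width: 0.0684
gripper_force: 0.0
```

```bash
python3 -c "
from m import *
go(.5687,.003,.056,-6.5)"
```

```text
t 9.7 pos [0.5685 0.006  0.1897] th -6.3 w 0.0684 dist 0.134 q7 -0.06 F [-0.4  1.   0.7]
x y z [-0.0029  0.0006  0.1337] ax ay az [-0.0001 -0.0001  0.0014]
```

Call:
servo_tool([
  {"ax": 0, "ay": 0, "az": 0, "x": -0.002, "y": 0, "z": 0.03, "hand": -0.6},
  {"ax": 0, "ay": 0, "az": 0, "x": -0.002, "y": 0, "z": 0.06, "hand": -0.6},
  {"ax": 0, "ay": 0, "az": 0, "x": -0.002, "y": 0, "z": 0.09, "hand": -0.6},
  {"ax": 0, "ay": 0, "az": 0, "x": -0.002, "y": 0, "z": 0.12, "hand": -0.6},
  {"ax": 0, "ay": 0, "az": 0, "x": -0.002, "y": 0, "z": 0.134, "hand": -0.6},
  {"ax": 0, "ay": 0, "az": 0, "x": -0.002, "y": 0, "z": 0.134, "hand": -0.4},
  {"ax": 0, "ay": 0, "az": 0, "x": -0.002, "y": 0, "z": 0.134, "hand": 0},
  {"ax": 0, "ay": 0, "az": 0, "x": -0.002, "y": 0, "z": 0.134, "hand": 0.3},
  {"ax": 0, "ay": 0, "az": 0, "x": -0.002, "y": 0, "z": 0.134, "hand": 0.7},
  {"ax": 0, "ay": 0, "az": 0, "x": -0.002, "y": 0, "z": 0.134, "hand": 1},
])

```text
clock: 10.7
tool_pos: [0.5696, 0.0028, 0.0576]
ee_rot: [2.343, 2.091, 0.004]
contact_force: [-2.1, 0.4, 6.6]
grip_width: 0.0321
gripper_force: 49.4
```

```bash
python3 -c "
from m import *
go(.497,.310,.196,-6.5)"
```

```text
t 10.7 pos [0.5696 0.0028 0.0576] th -6.5 w 0.0321 dist 0.345 q7 0.02 F [-2.1  0.4  6.6]
x y z [ 0.2971 -0.1066 -0.1383] ax ay az [ 0.0013 -0.0006 -0.0002]
```

Call:
servo_tool([
  {"ax": 0, "ay": 0, "az": 0, "x": 0, "y": 0, "z": -0.01, "hand": 1},
  {"ax": 0, "ay": 0, "az": 0, "x": 0, "y": 0, "z": -0.03, "hand": 1},
  {"ax": 0, "ay": 0, "az": 0, "x": 0, "y": 0, "z": -0.06, "hand": 1},
  {"ax": 0, "ay": 0, "az": 0, "x": 0, "y": 0, "z": -0.095, "hand": 1},
  {"ax": 0, "ay": 0, "az": 0, "x": 0, "y": 0, "z": -0.125, "hand": 1},
  {"ax": 0, "ay": 0, "az": 0, "x": 0, "y": 0, "z": -0.138, "hand": 1},
  {"ax": 0, "ay": 0, "az": 0, "x": 0.015, "y": -0.005, "z": -0.138, "hand": 1},
  {"ax": 0, "ay": 0, "az": 0, "x": 0.045, "y": -0.015, "z": -0.138, "hand": 1},
  {"ax": 0, "ay": 0, "az": 0, "x": 0.085, "y": -0.028, "z": -0.138, "hand": 1},
  {"ax": 0, "ay": 0, "az": 0, "x": 0.125, "y": -0.042, "z": -0.138, "hand": 1},
])

```text
clock: 11.7
tool_pos: [0.5399, 0.1323, 0.1931]
ee_rot: [-2.346, -2.089, 0.001]
contact_force: [0.1, -0.1, -2.2]
grip_width: 0.0324
gripper_force: 49.8
```

Call:
servo_tool([
  {"ax": 0, "ay": 0, "az": 0, "x": 0.04, "y": -0.014, "z": 0, "hand": 1},
  {"ax": 0, "ay": 0, "az": 0, "x": 0.08, "y": -0.028, "z": 0, "hand": 1},
  {"ax": 0, "ay": 0, "az": 0, "x": 0.115, "y": -0.042, "z": 0, "hand": 1},
  {"ax": 0, "ay": 0, "az": 0, "x": 0.145, "y": -0.052, "z": 0, "hand": 1},
  {"ax": 0, "ay": 0, "az": 0, "x": 0.165, "y": -0.059, "z": 0, "hand": 1},
  {"ax": 0, "ay": 0, "az": 0, "x": 0.172, "y": -0.062, "z": 0, "hand": 1},
  {"ax": 0, "ay": 0, "az": 0, "x": 0.172, "y": -0.062, "z": 0, "hand": 1},
  {"ax": 0, "ay": 0, "az": 0, "x": 0.172, "y": -0.062, "z": 0, "hand": 1},
  {"ax": 0, "ay": 0, "az": 0, "x": 0.172, "y": -0.062, "z": 0.02, "hand": 1},
  {"ax": 0, "ay": 0, "az": 0, "x": 0.172, "y": -0.062, "z": 0.05, "hand": 1},
])

```text
clock: 12.7
tool_pos: [0.5013, 0.3081, 0.1455]
ee_rot: [2.347, 2.087, 0.008]
contact_force: [2.0, 0.7, -3.0]
grip_width: 0.0324
gripper_force: 49.8
```

```bash
python3 -c "
from m import *
go(.499,.311,.0575,-6.5)"
```

```text
t 12.7 pos [0.5013 0.3081 0.1455] th -6.7 w 0.0324 dist 0.088 q7 -0.62 F [ 2.   0.7 -3. ]
x y z [ 0.0023 -0.0029  0.088 ] ax ay az [ 0.002  -0.0015 -0.0019]
```

Call:
servo_tool([
  {"ax": 0, "ay": 0, "az": 0, "x": 0, "y": -0.001, "z": 0.03, "hand": 1},
  {"ax": 0, "ay": 0, "az": 0, "x": 0, "y": -0.001, "z": 0.055, "hand": 1},
  {"ax": 0, "ay": 0, "az": 0, "x": 0, "y": -0.001, "z": 0.073, "hand": 1},
  {"ax": 0, "ay": 0, "az": 0, "x": 0, "y": -0.001, "z": 0.083, "hand": 1},
  {"ax": 0, "ay": 0, "az": 0, "x": 0, "y": -0.001, "z": 0.087, "hand": 1},
  {"ax": 0, "ay": 0, "az": 0, "x": 0, "y": -0.001, "z": 0.088, "hand": 1},
  {"ax": 0, "ay": 0, "az": 0, "x": 0, "y": -0.001, "z": 0.088, "hand": 0.2},
  {"ax": 0, "ay": 0, "az": 0, "x": 0, "y": -0.001, "z": 0.088, "hand": -0.1},
  {"ax": 0, "ay": 0, "az": 0, "x": 0, "y": -0.001, "z": 0.088, "hand": -0.4},
  {"ax": 0, "ay": 0, "az": 0, "x": 0, "y": -0.001, "z": 0.088, "hand": -0.6},
])

```text
clock: 13.7
tool_pos: [0.4982, 0.31, 0.0564]
ee_rot: [2.344, 2.091, 0.002]
contact_force: [0.3, 0.5, 0.5]
grip_width: 0.0682
gripper_force: 0.0
```

```bash
python3 -c "
from m import *
go(.5575,-.098,.196,-6.5)"
```

```text
t 13.7 pos [0.4982 0.31   0.0564] th -6.5 w 0.0682 dist 0.435 q7 -0.58 F [0.3 0.5 0.5]
x y z [-0.3985  0.1054 -0.1399] ax ay az [ 0.0004 -0.0005 -0.0002]
```

Call:
servo_tool([
  {"ax": 0, "ay": 0, "az": 0, "x": 0, "y": 0, "z": -0.03, "hand": -0.6},
  {"ax": 0, "ay": 0, "az": 0, "x": 0, "y": 0, "z": -0.075, "hand": -0.6},
  {"ax": 0, "ay": 0, "az": 0, "x": 0, "y": 0, "z": -0.12, "hand": -0.6},
  {"ax": 0, "ay": 0, "az": 0, "x": 0, "y": 0, "z": -0.14, "hand": -0.6},
  {"ax": 0, "ay": 0, "az": 0, "x": -0.03, "y": 0.008, "z": -0.14, "hand": -0.6},
  {"ax": 0, "ay": 0, "az": 0, "x": -0.07, "y": 0.018, "z": -0.14, "hand": -0.6},
  {"ax": 0, "ay": 0, "az": 0, "x": -0.115, "y": 0.03, "z": -0.14, "hand": -0.6},
  {"ax": 0, "ay": 0, "az": 0, "x": -0.16, "y": 0.042, "z": -0.14, "hand": -0.6},
  {"ax": 0, "ay": 0, "az": 0, "x": -0.205, "y": 0.054, "z": -0.14, "hand": -0.6},
  {"ax": 0, "ay": 0, "az": 0, "x": -0.25, "y": 0.066, "z": -0.14, "hand": -0.6},
])

```text
clock: 14.7
tool_pos: [0.535, 0.0521, 0.1963]
ee_rot: [2.344, 2.092, 0.002]
contact_force: [0.7, -1.3, 0.5]
grip_width: 0.0683
gripper_force: 0.0
```

Call:
servo_tool([
  {"ax": 0, "ay": 0, "az": 0, "x": -0.045, "y": 0.012, "z": 0, "hand": -0.6},
  {"ax": 0, "ay": 0, "az": 0, "x": -0.085, "y": 0.024, "z": 0, "hand": -0.6},
  {"ax": 0, "ay": 0, "az": 0, "x": -0.12, "y": 0.033, "z": 0, "hand": -0.6},
  {"ax": 0, "ay": 0, "az": 0, "x": -0.142, "y": 0.038, "z": 0, "hand": -0.6},
  {"ax": 0, "ay": 0, "az": 0, "x": -0.1485, "y": 0.039, "z": 0, "hand": -0.6},
  {"ax": 0, "ay": 0, "az": 0, "x": -0.1485, "y": 0.039, "z": 0, "hand": -0.6},
  {"ax": 0, "ay": 0, "az": 0, "x": -0.1485, "y": 0.039, "z": 0, "hand": -0.6},
  {"ax": 0, "ay": 0, "az": 0, "x": -0.1485, "y": 0.039, "z": 0, "hand": -0.6},
  {"ax": 0, "ay": 0, "az": 0, "x": -0.1485, "y": 0.039, "z": 0, "hand": -0.6},
  {"ax": 0, "ay": 0, "az": 0, "x": -0.1485, "y": 0.039, "z": 0, "hand": -0.6},
])

```text
clock: 15.7
tool_pos: [0.5568, -0.0971, 0.1958]
ee_rot: [-2.342, -2.093, -0.0]
contact_force: [-0.1, -0.7, -0.7]
grip_width: 0.0679
gripper_force: 0.0
```

```bash
python3 -c "
from m import *
go(.5575,-.098,.056,-6.5)
snap('side','s2')
pin('side',['cartridge_center','eyepiece_center','canister_center','clamp_center'])"
```

```text
t 15.7 pos [ 0.5568 -0.0971  0.1958] th -6.4 w 0.0679 dist 0.14 q7 0.13 F [-0.1 -0.7 -0.7]
x y z [-0.0009  0.0008  0.1398] ax ay az [-0.     -0.0002  0.0006]
side cartridge_center [0.4101 0.3572 0.056 ] 0.72
side eyepiece_center [0.6555 0.0989 0.0551] 0.59
side canister_center [ 0.6921 -0.0649  0.0512] 0.85
side canister_center [ 0.5558 -0.0996  0.0641] 0.66
side canister_center [0.7749 0.0042 0.0038] 0.36
side clamp_center [ 0.5633 -0.0459  0.0215] 0.58
```

View pics/s2.png

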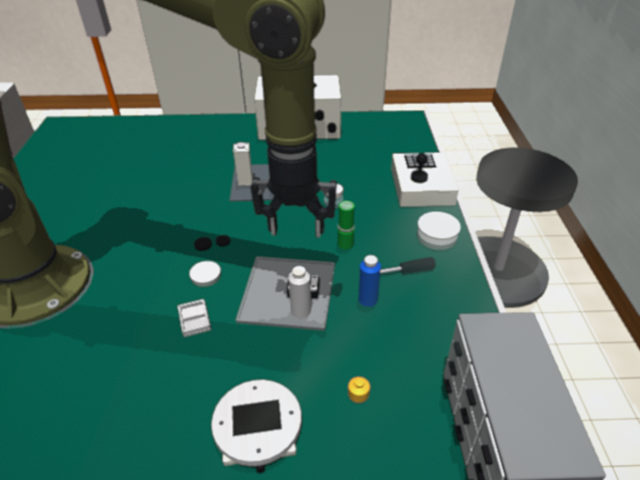

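The side view shows the gripper lined up over the canister (300,293), with the cartridge standing on the mat (242,165). Next I descend and grip the canister.

Call:
servo_tool([
  {"ax": 0, "ay": 0, "az": 0, "x": -0.001, "y": 0.001, "z": 0.03, "hand": -0.7},
  {"ax": 0, "ay": 0, "az": 0, "x": -0.001, "y": 0.001, "z": 0.065, "hand": -0.7},
  {"ax": 0, "ay": 0, "az": 0, "x": -0.001, "y": 0.001, "z": 0.1, "hand": -0.7},
  {"ax": 0, "ay": 0, "az": 0, "x": -0.001, "y": 0.001, "z": 0.13, "hand": -0.7},
  {"ax": 0, "ay": 0, "az": 0, "x": -0.001, "y": 0.001, "z": 0.14, "hand": -0.7},
  {"ax": 0, "ay": 0, "az": 0, "x": -0.001, "y": 0.001, "z": 0.14, "hand": -0.4},
  {"ax": 0, "ay": 0, "az": 0, "x": -0.001, "y": 0.001, "z": 0.14, "hand": -0.1},
  {"ax": 0, "ay": 0, "az": 0, "x": -0.001, "y": 0.001, "z": 0.14, "hand": 0.2},
  {"ax": 0, "ay": 0, "az": 0, "x": -0.001, "y": 0.001, "z": 0.14, "hand": 0.7},
  {"ax": 0, "ay": 0, "az": 0, "x": -0.001, "y": 0.001, "z": 0.14, "hand": 1},
])

```text
clock: 16.95
tool_pos: [0.5589, -0.0995, 0.0577]
ee_rot: [2.343, 2.09, 0.004]
contact_force: [-1.9, 0.7, 7.5]
grip_width: 0.0389
gripper_force: 50.2
```

```bash
python3 -c "
from m import *
go(.497,.400,.196,-6.5)"
```

```text
t 16.95 pos [ 0.5589 -0.0995  0.0577] th -6.5 w 0.0389 dist 0.522 q7 0.23 F [-1.9  0.7  7.5]
x y z [ 0.4893 -0.118  -0.1383] ax ay az [ 0.0015 -0.0003 -0.0003]
```

Call:
servo_tool([
  {"ax": 0, "ay": 0, "az": 0, "x": 0, "y": 0, "z": -0.01, "hand": 1},
  {"ax": 0, "ay": 0, "az": 0, "x": 0, "y": 0, "z": -0.03, "hand": 1},
  {"ax": 0, "ay": 0, "az": 0, "x": 0, "y": 0, "z": -0.06, "hand": 1},
  {"ax": 0, "ay": 0, "az": 0, "x": 0, "y": 0, "z": -0.095, "hand": 1},
  {"ax": 0, "ay": 0, "az": 0, "x": 0, "y": 0, "z": -0.125, "hand": 1},
  {"ax": 0, "ay": 0, "az": 0, "x": 0, "y": 0, "z": -0.138, "hand": 1},
  {"ax": 0, "ay": 0, "az": 0, "x": 0.015, "y": -0.004, "z": -0.138, "hand": 1},
  {"ax": 0, "ay": 0, "az": 0, "x": 0.045, "y": -0.011, "z": -0.138, "hand": 1},
  {"ax": 0, "ay": 0, "az": 0, "x": 0.085, "y": -0.021, "z": -0.138, "hand": 1},
  {"ax": 0, "ay": 0, "az": 0, "x": 0.125, "y": -0.03, "z": -0.138, "hand": 1},
])

```text
clock: 17.95
tool_pos: [0.541, 0.0292, 0.1931]
ee_rot: [-2.345, -2.089, 0.001]
contact_force: [-0.0, 1.4, -2.7]
grip_width: 0.0392
gripper_force: 50.7
```

Call:
servo_tool([
  {"ax": 0, "ay": 0, "az": 0, "x": 0.042, "y": -0.01, "z": 0, "hand": 1},
  {"ax": 0, "ay": 0, "az": 0, "x": 0.084, "y": -0.02, "z": 0, "hand": 1},
  {"ax": 0, "ay": 0, "az": 0, "x": 0.126, "y": -0.03, "z": 0, "hand": 1},
  {"ax": 0, "ay": 0, "az": 0, "x": 0.168, "y": -0.04, "z": 0, "hand": 1},
  {"ax": 0, "ay": 0, "az": 0, "x": 0.21, "y": -0.05, "z": 0, "hand": 1},
  {"ax": 0, "ay": 0, "az": 0, "x": 0.252, "y": -0.06, "z": 0, "hand": 1},
  {"ax": 0, "ay": 0, "az": 0, "x": 0.294, "y": -0.07, "z": 0, "hand": 1},
  {"ax": 0, "ay": 0, "az": 0, "x": 0.33, "y": -0.08, "z": 0, "hand": 1},
  {"ax": 0, "ay": 0, "az": 0, "x": 0.355, "y": -0.086, "z": 0, "hand": 1},
  {"ax": 0, "ay": 0, "az": 0, "x": 0.364, "y": -0.088, "z": 0, "hand": 1},
])

```text
clock: 18.95
tool_pos: [0.4934, 0.4037, 0.1922]
ee_rot: [-2.338, -2.097, 0.003]
contact_force: [-0.5, 0.1, -2.4]
grip_width: 0.0391
gripper_force: 50.7
```

```bash
python3 -c "
from m import *
go(.497,.400,.0575,-6.5)"
```

```text
t 18.95 pos [0.4934 0.4037 0.1922] th -6.2 w 0.0391 dist 0.135 q7 -0.73 F [-0.5  0.1 -2.4]
x y z [-0.0033  0.0043  0.1346] ax ay az [-0.0012  0.0003  0.0024]
```

Call:
servo_tool([
  {"ax": 0, "ay": 0, "az": 0, "x": 0, "y": 0, "z": 0.01, "hand": 1},
  {"ax": 0, "ay": 0, "az": 0, "x": 0, "y": 0, "z": 0.045, "hand": 1},
  {"ax": 0, "ay": 0, "az": 0, "x": 0, "y": 0, "z": 0.085, "hand": 1},
  {"ax": 0, "ay": 0, "az": 0, "x": 0, "y": 0, "z": 0.115, "hand": 1},
  {"ax": 0, "ay": 0, "az": 0, "x": 0, "y": 0, "z": 0.131, "hand": 1},
  {"ax": 0, "ay": 0, "az": 0, "x": 0, "y": 0, "z": 0.136, "hand": 1},
  {"ax": 0, "ay": 0, "az": 0, "x": 0, "y": 0, "z": 0.1375, "hand": 1},
  {"ax": 0, "ay": 0, "az": 0, "x": 0, "y": 0, "z": 0.1375, "hand": 0.1},
  {"ax": 0, "ay": 0, "az": 0, "x": 0, "y": 0, "z": 0.1375, "hand": -0.2},
  {"ax": 0, "ay": 0, "az": 0, "x": 0, "y": 0, "z": 0.1375, "hand": -0.6},
])

```text
clock: 19.95
tool_pos: [0.4971, 0.4007, 0.0579]
ee_rot: [-2.344, -2.091, -0.005]
contact_force: [-0.3, 0.3, 0.3]
grip_width: 0.0638
gripper_force: 0.0
```

```bash
python3 -c "
from m import *
go(.565,-.046,.196,83.5)"
```

```text
t 19.95 pos [0.4971 0.4007 0.0579] th -6.5 w 0.0638 dist 0.472 q7 -0.69 F [-0.3  0.3  0.3]
x y z [-0.4357  0.1186 -0.1389] ax ay az [-1.000e-04 -1.800e-03  7.851e-01]
```

Call:
servo_tool([
  {"ax": 0, "ay": 0, "az": 0, "x": 0, "y": 0, "z": -0.03, "hand": -0.6},
  {"ax": 0, "ay": 0, "az": 0, "x": 0, "y": 0, "z": -0.075, "hand": -0.6},
  {"ax": 0, "ay": 0, "az": 0, "x": 0, "y": 0, "z": -0.12, "hand": -0.6},
  {"ax": 0, "ay": 0, "az": 0, "x": 0, "y": 0, "z": -0.14, "hand": -0.6},
  {"ax": 0, "ay": 0, "az": 0.06, "x": -0.03, "y": 0.008, "z": -0.14, "hand": -0.6},
  {"ax": 0, "ay": 0, "az": 0.13, "x": -0.07, "y": 0.018, "z": -0.14, "hand": -0.6},
  {"ax": 0, "ay": 0, "az": 0.2, "x": -0.115, "y": 0.03, "z": -0.14, "hand": -0.6},
  {"ax": 0, "ay": 0, "az": 0.27, "x": -0.16, "y": 0.043, "z": -0.14, "hand": -0.6},
  {"ax": 0, "ay": 0, "az": 0.34, "x": -0.205, "y": 0.056, "z": -0.14, "hand": -0.6},
  {"ax": 0, "ay": 0, "az": 0.41, "x": -0.25, "y": 0.068, "z": -0.14, "hand": -0.6},
])

```text
clock: 20.95
tool_pos: [0.5359, 0.1421, 0.1975]
ee_rot: [-2.986, -0.975, -0.004]
contact_force: [1.2, -0.7, -0.9]
grip_width: 0.0684
gripper_force: 0.0
```

```bash
python3 -c "
from m import *
go(.565,-.046,.196,83.5)
im=snap('top','t2')
pin('top',['clamp_center','cartridge_center','eyepiece_center','canister_center'])
pin('side',['clamp_center'])
for d in eyes.cut_out('top','clamp_center')[:1]: print(rect(d['region'],'top',.034))
"
```

```text
t 20.95 pos [0.5359 0.1421 0.1975] th -53.8 w 0.0684 dist 0.19 q7 -1.16 F [ 1.2 -0.7 -0.9]
x y z [-0.0875  0.1691  0.0013] ax ay az [-0.0005 -0.0014  0.3723]
top clamp_center [ 0.5666 -0.047   0.0185] 0.77
top cartridge_center [0.4114 0.3602 0.0577] 0.98
top cartridge_center [ 0.491  -0.3389  0.0306] 0.42
top eyepiece_center [0.6591 0.0978 0.0551] 0.82
top eyepiece_center [0.4971 0.3132 0.0563] 0.7
top eyepiece_center [ 0.5331 -0.0448  0.0018] 0.39
top canister_center [0.4953 0.4014 0.0599] 0.93
top canister_center [ 0.696  -0.0638  0.0556] 0.59
side clamp_center [ 0.5633 -0.0459  0.0215] 0.58
[563.3 -46.7  62.4  39.8  -6. ]
```

View pics/t2.png

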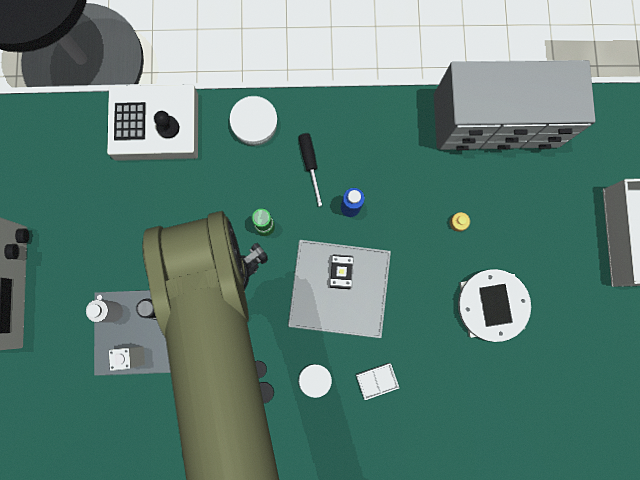

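All three stand on the mat: canister (97,310), cartridge (119,358) and eyepiece (146,308). The clamp hasn't moved from (341,271), so I go for it next.

Call:
servo_tool([
  {"ax": 0, "ay": 0, "az": 0.07, "x": -0.018, "y": 0.035, "z": 0, "hand": -0.8},
  {"ax": 0, "ay": 0, "az": 0.14, "x": -0.036, "y": 0.07, "z": 0, "hand": -0.8},
  {"ax": 0, "ay": 0, "az": 0.21, "x": -0.054, "y": 0.105, "z": 0, "hand": -0.8},
  {"ax": 0, "ay": 0, "az": 0.28, "x": -0.07, "y": 0.137, "z": 0, "hand": -0.8},
  {"ax": 0, "ay": 0, "az": 0.34, "x": -0.082, "y": 0.16, "z": 0, "hand": -0.8},
  {"ax": 0, "ay": 0, "az": 0.37, "x": -0.0875, "y": 0.169, "z": 0, "hand": -0.8},
  {"ax": 0, "ay": 0, "az": 0.37, "x": -0.0875, "y": 0.169, "z": 0.02, "hand": -0.8},
  {"ax": 0, "ay": 0, "az": 0.37, "x": -0.0875, "y": 0.169, "z": 0.06, "hand": -0.8},
  {"ax": 0, "ay": 0, "az": 0.37, "x": -0.0875, "y": 0.169, "z": 0.09, "hand": -0.8},
  {"ax": 0, "ay": 0, "az": 0.37, "x": -0.0875, "y": 0.169, "z": 0.1, "hand": -0.8},
])

```text
clock: 22.3
tool_pos: [0.5634, -0.0421, 0.0931]
ee_rot: [3.137, -0.157, -0.008]
contact_force: [-0.7, 0.3, 0.3]
grip_width: 0.0766
gripper_force: 0.0
```

```bash
python3 -c "
from m import *
go(.564,-.0465,.009,83.7)"
```

```text
t 22.3 pos [ 0.5634 -0.0421  0.0931] th -95.7 w 0.0766 dist 0.084 q7 -1.42 F [-0.7  0.3  0.3]
x y z [0.0015 0.0043 0.0841] ax ay az [0.0005 0.0026 0.0049]
```

Call:
servo_tool([
  {"ax": 0, "ay": 0, "az": 0.001, "x": 0, "y": 0.001, "z": 0, "hand": -0.8},
  {"ax": 0, "ay": 0, "az": 0.001, "x": 0, "y": 0.001, "z": 0.02, "hand": -0.8},
  {"ax": 0, "ay": 0, "az": 0.001, "x": 0, "y": 0.001, "z": 0.04, "hand": -0.8},
  {"ax": 0, "ay": 0, "az": 0.001, "x": 0, "y": 0.001, "z": 0.06, "hand": -0.8},
  {"ax": 0, "ay": 0, "az": 0.001, "x": 0, "y": 0.001, "z": 0.075, "hand": -0.8},
  {"ax": 0, "ay": 0, "az": 0.001, "x": 0, "y": 0.001, "z": 0.082, "hand": -0.8},
  {"ax": 0, "ay": 0, "az": 0.001, "x": 0, "y": 0.001, "z": 0.085, "hand": -0.8},
  {"ax": 0, "ay": 0, "az": 0.001, "x": 0, "y": 0.001, "z": 0.087, "hand": -0.8},
  {"ax": 0, "ay": 0, "az": 0.001, "x": 0, "y": 0.001, "z": 0.087, "hand": -0.8},
  {"ax": 0, "ay": 0, "az": 0.001, "x": 0, "y": 0.001, "z": 0.087, "hand": -0.8},
])

```text
clock: 23.3
tool_pos: [0.5658, -0.0451, 0.01]
ee_rot: [-3.137, 0.165, -0.002]
contact_force: [-0.2, -0.1, 0.9]
grip_width: 0.0766
gripper_force: 0.0
```

```bash
python3 -c "
from m import *
go(.564,-.0465,.009,83.7)"
```

```text
t 23.3 pos [ 0.5658 -0.0451  0.01  ] th -96.0 w 0.0766 dist 0.002 q7 -1.33 F [-0.2 -0.1  0.9]
x y z [-0.0016  0.0016  0.001 ] ax ay az [-0.0002 -0.0006  0.0024]
```

Call:
servo_tool([
  {"ax": 0, "ay": 0, "az": 0, "x": -0.0015, "y": 0.0015, "z": 0, "hand": -0.5},
  {"ax": 0, "ay": 0, "az": 0, "x": -0.0015, "y": 0.0015, "z": 0, "hand": -0.2},
  {"ax": 0, "ay": 0, "az": 0, "x": -0.0015, "y": 0.0015, "z": 0, "hand": 0.1},
  {"ax": 0, "ay": 0, "az": 0, "x": -0.0015, "y": 0.0015, "z": 0, "hand": 0.5},
  {"ax": 0, "ay": 0, "az": 0, "x": -0.0015, "y": 0.0015, "z": 0, "hand": 1},
  {"ax": 0, "ay": 0, "az": 0, "x": -0.0015, "y": 0.0015, "z": 0, "hand": 1},
  {"ax": 0, "ay": 0, "az": 0, "x": -0.0015, "y": 0.0015, "z": -0.005, "hand": 1},
  {"ax": 0, "ay": 0, "az": 0, "x": -0.0015, "y": 0.0015, "z": -0.03, "hand": 1},
  {"ax": 0, "ay": 0, "az": 0, "x": -0.0015, "y": 0.0015, "z": -0.07, "hand": 1},
  {"ax": 0, "ay": 0, "az": 0, "x": -0.0015, "y": 0.0015, "z": -0.11, "hand": 1},
])

```text
clock: 24.3
tool_pos: [0.5625, -0.0464, 0.1196]
ee_rot: [3.136, -0.166, -0.003]
contact_force: [0.6, 0.3, -2.2]
grip_width: 0.0386
gripper_force: 50.9
```

```bash
python3 -c "
from m import *
go(.491,-.341,.12,97)
im=snap('top','t3')
def reg(box,f):
    x0,y0,x1,y1=box;m=np.zeros((480,640),bool);m[y0:y1,x0:x1]=f(im[y0:y1,x0:x1].astype(int));return m
print('pad',rect(reg((470,275,522,340),lambda a:a.max(2)<70),'top',.033))
pin('top',['stage_pad','clamp_center']);pin('side',['stage_pad','clamp_center'])
"
```

```text
t 24.3 pos [ 0.5625 -0.0464  0.1196] th -96.0 w 0.0386 dist 0.303 q7 -1.44 F [ 0.6  0.3 -2.2]
x y z [-0.0401  0.3005 -0.    ] ax ay az [ 0.0003  0.0011 -0.1138]
pad [ 490.7 -342.1   74.4   51.5    7. ]
top stage_pad [ 0.4903 -0.3389  0.0319] 0.89
top clamp_center [0.7676 0.0049 0.0043] 0.17
side stage_pad [ 0.4927 -0.3393  0.0334] 0.58
side clamp_center [ 0.5633 -0.0459  0.0215] 0.58
```

Call:
servo_tool([
  {"ax": 0, "ay": 0, "az": -0.01, "x": -0.002, "y": 0.015, "z": 0, "hand": 1},
  {"ax": 0, "ay": 0, "az": -0.03, "x": -0.007, "y": 0.05, "z": 0, "hand": 1},
  {"ax": 0, "ay": 0, "az": -0.05, "x": -0.012, "y": 0.09, "z": 0, "hand": 1},
  {"ax": 0, "ay": 0, "az": -0.065, "x": -0.018, "y": 0.135, "z": 0, "hand": 1},
  {"ax": 0, "ay": 0, "az": -0.08, "x": -0.024, "y": 0.18, "z": 0, "hand": 1},
  {"ax": 0, "ay": 0, "az": -0.09, "x": -0.03, "y": 0.22, "z": 0, "hand": 1},
  {"ax": 0, "ay": 0, "az": -0.1, "x": -0.035, "y": 0.26, "z": 0, "hand": 1},
  {"ax": 0, "ay": 0, "az": -0.11, "x": -0.039, "y": 0.29, "z": 0, "hand": 1},
  {"ax": 0, "ay": 0, "az": -0.114, "x": -0.04, "y": 0.3, "z": 0, "hand": 1},
  {"ax": 0, "ay": 0, "az": -0.114, "x": -0.04, "y": 0.3, "z": 0, "hand": 1},
])

```text
clock: 25.55
tool_pos: [0.4903, -0.3417, 0.1177]
ee_rot: [-3.135, -0.187, 0.005]
contact_force: [0.4, 0.1, -2.1]
grip_width: 0.0387
gripper_force: 51.0
```

```bash
python3 -c "
from m import *
go(.491,-.341,.0395,97)
snap('side','s3');pin('side',['clamp_center'])
"
```

```text
t 25.55 pos [ 0.4903 -0.3417  0.1177] th -83.2 w 0.0387 dist 0.078 q7 -0.62 F [ 0.4  0.1 -2.1]
x y z [ 0.001  -0.0005  0.0782] ax ay az [-0.0004  0.0015 -0.0016]
side clamp_center [ 0.4875 -0.3433  0.1286] 0.96
side clamp_center [0.6325 0.2524 0.0238] 0.64
```

View pics/s3.png

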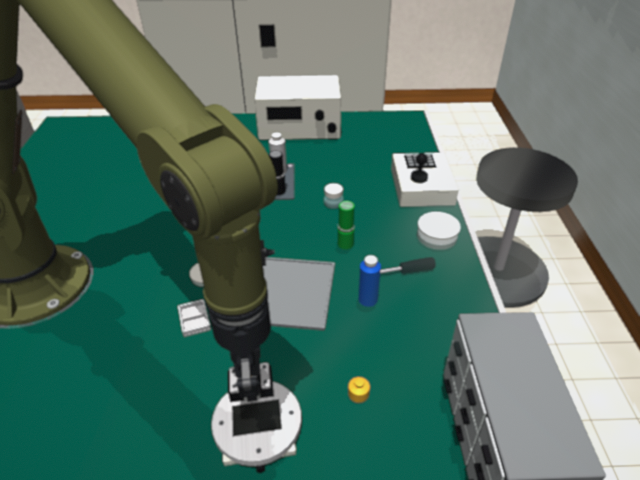

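The side view shows the clamp held level over the pad (255,415). Next I lower it.

Call:
servo_tool([
  {"ax": 0, "ay": 0, "az": 0, "x": 0.001, "y": 0, "z": 0.01, "hand": 1},
  {"ax": 0, "ay": 0, "az": 0, "x": 0.001, "y": 0, "z": 0.03, "hand": 1},
  {"ax": 0, "ay": 0, "az": 0, "x": 0.001, "y": 0, "z": 0.05, "hand": 1},
  {"ax": 0, "ay": 0, "az": 0, "x": 0.001, "y": 0, "z": 0.065, "hand": 1},
  {"ax": 0, "ay": 0, "az": 0, "x": 0.001, "y": 0, "z": 0.072, "hand": 1},
  {"ax": 0, "ay": 0, "az": 0, "x": 0.001, "y": 0, "z": 0.075, "hand": 1},
  {"ax": 0, "ay": 0, "az": 0, "x": 0.001, "y": 0, "z": 0.076, "hand": 1},
  {"ax": 0, "ay": 0, "az": 0, "x": 0.001, "y": 0, "z": 0.077, "hand": 1},
  {"ax": 0, "ay": 0, "az": 0, "x": 0.001, "y": 0, "z": 0.078, "hand": 1},
  {"ax": 0, "ay": 0, "az": 0, "x": 0.001, "y": 0, "z": 0.078, "hand": 1},
])

```text
clock: 26.65
tool_pos: [0.4935, -0.3405, 0.0417]
ee_rot: [3.135, 0.193, 0.001]
contact_force: [0.9, -0.3, -2.2]
grip_width: 0.0388
gripper_force: 51.1
```

```bash
python3 -c "
from m import *
go(.491,-.341,.0395,97)
"
```

```text
t 26.65 pos [ 0.4935 -0.3405  0.0417] th -83.0 w 0.0388 dist 0.003 q7 -0.56 F [ 0.9 -0.3 -2.2]
x y z [-0.0026  0.0001  0.0022] ax ay az [ 0.0001 -0.0004  0.0003]
```

Call:
servo_tool([
  {"ax": 0, "ay": 0, "az": 0, "x": -0.001, "y": 0, "z": 0.001, "hand": 1},
  {"ax": 0, "ay": 0, "az": 0, "x": -0.001, "y": 0, "z": 0.002, "hand": 1},
  {"ax": 0, "ay": 0, "az": 0, "x": -0.001, "y": 0, "z": 0.0025, "hand": 1},
  {"ax": 0, "ay": 0, "az": 0, "x": -0.001, "y": 0, "z": 0.0025, "hand": 1},
  {"ax": 0, "ay": 0, "az": 0, "x": -0.001, "y": 0, "z": 0.0025, "hand": 0.1},
  {"ax": 0, "ay": 0, "az": 0, "x": -0.001, "y": 0, "z": 0.0025, "hand": -0.1},
  {"ax": 0, "ay": 0, "az": 0, "x": -0.001, "y": 0, "z": 0.0025, "hand": -0.3},
  {"ax": 0, "ay": 0, "az": 0, "x": -0.001, "y": 0, "z": 0.0025, "hand": -0.6},
  {"ax": 0, "ay": 0, "az": 0, "x": -0.001, "y": 0, "z": 0.0025, "hand": -0.6},
  {"ax": 0, "ay": 0, "az": 0, "x": -0.001, "y": 0, "z": 0, "hand": -0.6},
])

```text
clock: 27.65
tool_pos: [0.4921, -0.3404, 0.0412]
ee_rot: [-3.135, -0.193, 0.001]
contact_force: [0.2, -0.1, -0.0]
grip_width: 0.0678
gripper_force: 0.0
```

```bash
python3 -c "
from m import *
go(.4971,.4007,.196,-6.5)
"
```

```text
t 27.65 pos [ 0.4921 -0.3404  0.0412] th -83.0 w 0.0678 dist 0.757 q7 -0.56 F [ 0.2 -0.1 -0. ]
x y z [ 0.0957 -0.7349 -0.1546] ax ay az [-3.000e-04  0.000e+00 -6.673e-01]
```

Call:
servo_tool([
  {"ax": 0, "ay": 0, "az": 0, "x": 0, "y": 0, "z": -0.02, "hand": -0.6},
  {"ax": 0, "ay": 0, "az": 0, "x": 0, "y": 0, "z": -0.05, "hand": -0.6},
  {"ax": 0, "ay": 0, "az": 0, "x": 0, "y": 0, "z": -0.095, "hand": -0.6},
  {"ax": 0, "ay": 0, "az": 0, "x": 0, "y": 0, "z": -0.135, "hand": -0.6},
  {"ax": 0, "ay": 0, "az": -0.02, "x": 0, "y": -0.02, "z": -0.155, "hand": -0.6},
  {"ax": 0, "ay": 0, "az": -0.06, "x": 0.006, "y": -0.055, "z": -0.155, "hand": -0.6},
  {"ax": 0, "ay": 0, "az": -0.1, "x": 0.012, "y": -0.1, "z": -0.155, "hand": -0.6},
  {"ax": 0, "ay": 0, "az": -0.14, "x": 0.018, "y": -0.145, "z": -0.155, "hand": -0.6},
  {"ax": 0, "ay": 0, "az": -0.18, "x": 0.024, "y": -0.19, "z": -0.155, "hand": -0.6},
  {"ax": 0, "ay": 0, "az": -0.22, "x": 0.03, "y": -0.235, "z": -0.155, "hand": -0.6},
])

```text
clock: 28.65
tool_pos: [0.493, -0.1019, 0.1968]
ee_rot: [-3.016, -0.877, -0.002]
contact_force: [1.2, 0.1, 0.6]
grip_width: 0.0683
gripper_force: 0.0
```

```bash
python3 -c "
from m import *
go(.4971,.4007,.196,-6.5)
im=snap('top','t4');cv2.imwrite('pics/c4.png',cv2.resize(im[260:350,450:545],None,fx=5,fy=5)[:,:,::-1])
pin('top',['clamp_center','cartridge_center','eyepiece_center','canister_center']);pin('side',['clamp_center'])
for d in eyes.cut_out('top','clamp_center')[:1]: print(rect(d['region'],'top',.063))
"
```

```text
t 28.65 pos [ 0.493  -0.1019  0.1968] th -57.6 w 0.0683 dist 0.503 q7 -0.84 F [1.2 0.1 0.6]
x y z [ 0.2729 -0.4221  0.0012] ax ay az [ 4.000e-04 -7.000e-04 -4.458e-01]
top clamp_center [ 0.4933 -0.3406  0.0479] 0.58
top clamp_center [0.7696 0.0072 0.0038] 0.38
top cartridge_center [ 0.4883 -0.3416  0.033 ] 0.75
top cartridge_center [0.4098 0.3593 0.0604] 0.56
top eyepiece_center [0.4983 0.3128 0.059 ] 0.96
top eyepiece_center [0.6577 0.099  0.0497] 0.9
top eyepiece_center [0.494  0.403  0.0561] 0.68
top canister_center [ 0.6962 -0.0624  0.0522] 0.95
top canister_center [0.4973 0.4024 0.056 ] 0.87
side clamp_center [ 0.4875 -0.3433  0.1286] 0.96
side clamp_center [0.6325 0.2524 0.0238] 0.64
[ 491.5 -336.5   63.9   47.6    6.1]
```

View pics/c4.png

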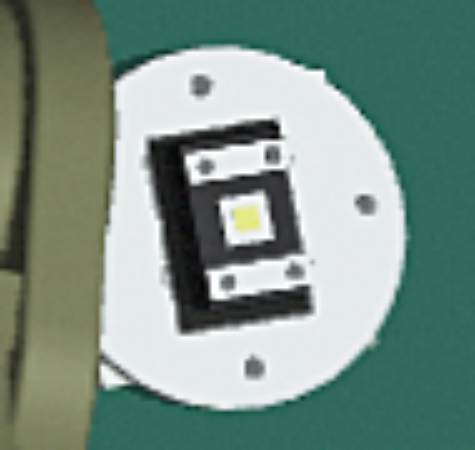

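The crop shows the clamp lying along the pad with its chip near the pad's middle, at about (499,304) in the full picture. I check that while moving to the canister.

Call:
servo_tool([
  {"ax": 0, "ay": 0, "az": -0.05, "x": 0.022, "y": -0.034, "z": 0, "hand": -0.6},
  {"ax": 0, "ay": 0, "az": -0.1, "x": 0.046, "y": -0.071, "z": 0, "hand": -0.6},
  {"ax": 0, "ay": 0, "az": -0.15, "x": 0.07, "y": -0.108, "z": 0, "hand": -0.6},
  {"ax": 0, "ay": 0, "az": -0.2, "x": 0.094, "y": -0.145, "z": 0, "hand": -0.6},
  {"ax": 0, "ay": 0, "az": -0.25, "x": 0.118, "y": -0.182, "z": 0, "hand": -0.6},
  {"ax": 0, "ay": 0, "az": -0.3, "x": 0.142, "y": -0.22, "z": 0, "hand": -0.6},
  {"ax": 0, "ay": 0, "az": -0.35, "x": 0.166, "y": -0.257, "z": 0, "hand": -0.6},
  {"ax": 0, "ay": 0, "az": -0.4, "x": 0.19, "y": -0.294, "z": 0, "hand": -0.6},
  {"ax": 0, "ay": 0, "az": -0.43, "x": 0.214, "y": -0.331, "z": 0, "hand": -0.6},
  {"ax": 0, "ay": 0, "az": -0.445, "x": 0.235, "y": -0.364, "z": 0, "hand": -0.6},
])

```text
clock: 30.0
tool_pos: [0.4987, 0.3304, 0.1961]
ee_rot: [2.349, 2.086, -0.0]
contact_force: [0.4, -0.6, 0.3]
grip_width: 0.0681
gripper_force: 0.0
```

```bash
python3 -c "
from m import *
print(onz('top',(499.4,303.6),.06))
go(.4971,.4007,.196,-6.5)
im=snap('side','s5');pin('side',['clamp_center','stage_pad'])
"
```

```text
[ 0.49150242 -0.34163218  0.06      ]
t 30.0 pos [0.4987 0.3304 0.1961] th -6.8 w 0.0681 dist 0.07 q7 -0.67 F [ 0.4 -0.6  0.3]
x y z [ 0.0696 -0.0099  0.0001] ax ay az [ 0.0001  0.0001 -0.0025]
side clamp_center [ 0.4909 -0.3399  0.0487] 0.8
side stage_pad [ 0.4919 -0.3386  0.0319] 0.86
```

Call:
servo_tool([
  {"ax": 0, "ay": 0, "az": 0, "x": 0.03, "y": -0.004, "z": 0, "hand": -0.6},
  {"ax": 0, "ay": 0, "az": 0, "x": 0.055, "y": -0.008, "z": 0, "hand": -0.6},
  {"ax": 0, "ay": 0, "az": -0.001, "x": 0.0695, "y": -0.01, "z": 0, "hand": -0.6},
  {"ax": 0, "ay": 0, "az": -0.001, "x": 0.0695, "y": -0.01, "z": 0, "hand": -0.6},
  {"ax": 0, "ay": 0, "az": -0.001, "x": 0.0695, "y": -0.01, "z": 0, "hand": -0.6},
  {"ax": 0, "ay": 0, "az": -0.001, "x": 0.0695, "y": -0.01, "z": 0.03, "hand": -0.6},
  {"ax": 0, "ay": 0, "az": -0.001, "x": 0.0695, "y": -0.01, "z": 0.06, "hand": -0.6},
  {"ax": 0, "ay": 0, "az": -0.001, "x": 0.0695, "y": -0.01, "z": 0.09, "hand": -0.6},
  {"ax": 0, "ay": 0, "az": -0.001, "x": 0.0695, "y": -0.01, "z": 0.12, "hand": -0.6},
  {"ax": 0, "ay": 0, "az": -0.001, "x": 0.0695, "y": -0.01, "z": 0.1385, "hand": -0.6},
])

```text
clock: 31.15
tool_pos: [0.496, 0.3963, 0.0557]
ee_rot: [2.349, 2.085, -0.005]
contact_force: [-0.2, 0.1, -0.6]
grip_width: 0.0685
gripper_force: 0.0
```

```bash
python3 -c "
from m import *
go(.4971,.4007,.0575,-6.5)
"
```

```text
t 31.15 pos [0.496  0.3963 0.0557] th -6.8 w 0.0685 dist 0.005 q7 -0.71 F [-0.2  0.1 -0.6]
x y z [ 0.0044  0.0005 -0.0018] ax ay az [-0.0006  0.0016 -0.0028]
```

Call:
servo_tool([
  {"ax": 0, "ay": 0, "az": 0, "x": 0.003, "y": 0, "z": -0.001, "hand": -0.6},
  {"ax": 0, "ay": 0, "az": 0, "x": 0.003, "y": 0, "z": -0.001, "hand": -0.6},
  {"ax": 0, "ay": 0, "az": 0, "x": 0.003, "y": 0, "z": -0.001, "hand": -0.6},
  {"ax": 0, "ay": 0, "az": 0, "x": 0.003, "y": 0, "z": -0.001, "hand": -0.6},
  {"ax": 0, "ay": 0, "az": 0, "x": 0.003, "y": 0, "z": -0.001, "hand": -0.3},
  {"ax": 0, "ay": 0, "az": 0, "x": 0.003, "y": 0, "z": -0.001, "hand": 0},
  {"ax": 0, "ay": 0, "az": 0, "x": 0.003, "y": 0, "z": -0.001, "hand": 0.2},
  {"ax": 0, "ay": 0, "az": 0, "x": 0.003, "y": 0, "z": -0.001, "hand": 0.6},
  {"ax": 0, "ay": 0, "az": 0, "x": 0.003, "y": 0, "z": -0.001, "hand": 1},
  {"ax": 0, "ay": 0, "az": 0, "x": 0.003, "y": 0, "z": -0.001, "hand": 1},
])

```text
clock: 32.15
tool_pos: [0.4969, 0.4031, 0.0596]
ee_rot: [2.347, 2.089, 0.002]
contact_force: [0.9, -0.5, 5.3]
grip_width: 0.0387
gripper_force: 51.1
```

```bash
python3 -c "
from m import *
go(.5589,-.0995,.196,-6.5)
"
```

```text
t 32.15 pos [0.4969 0.4031 0.0596] th -6.7 w 0.0387 dist 0.524 q7 -0.72 F [ 0.9 -0.5  5.3]
x y z [-0.4919  0.1199 -0.1368] ax ay az [ 0.0004 -0.0005 -0.0013]
```

Call:
servo_tool([
  {"ax": 0, "ay": 0, "az": 0, "x": 0, "y": 0, "z": -0.01, "hand": 1},
  {"ax": 0, "ay": 0, "az": 0, "x": 0, "y": 0, "z": -0.03, "hand": 1},
  {"ax": 0, "ay": 0, "az": 0, "x": 0, "y": 0, "z": -0.06, "hand": 1},
  {"ax": 0, "ay": 0, "az": 0, "x": 0, "y": 0, "z": -0.095, "hand": 1},
  {"ax": 0, "ay": 0, "az": 0, "x": 0, "y": 0, "z": -0.125, "hand": 1},
  {"ax": 0, "ay": 0, "az": 0, "x": 0, "y": 0, "z": -0.138, "hand": 1},
  {"ax": 0, "ay": 0, "az": 0, "x": -0.015, "y": 0.004, "z": -0.138, "hand": 1},
  {"ax": 0, "ay": 0, "az": 0, "x": -0.045, "y": 0.011, "z": -0.138, "hand": 1},
  {"ax": 0, "ay": 0, "az": 0, "x": -0.085, "y": 0.021, "z": -0.138, "hand": 1},
  {"ax": 0, "ay": 0, "az": 0, "x": -0.125, "y": 0.03, "z": -0.138, "hand": 1},
])

```text
clock: 33.15
tool_pos: [0.5103, 0.2718, 0.1938]
ee_rot: [2.346, 2.089, -0.008]
contact_force: [0.3, -1.3, -2.5]
grip_width: 0.0389
gripper_force: 50.8
```

Call:
servo_tool([
  {"ax": 0, "ay": 0, "az": 0, "x": -0.042, "y": 0.01, "z": 0, "hand": 1},
  {"ax": 0, "ay": 0, "az": 0, "x": -0.084, "y": 0.02, "z": 0, "hand": 1},
  {"ax": 0, "ay": 0, "az": 0, "x": -0.126, "y": 0.03, "z": 0, "hand": 1},
  {"ax": 0, "ay": 0, "az": 0, "x": -0.168, "y": 0.04, "z": 0, "hand": 1},
  {"ax": 0, "ay": 0, "az": 0, "x": -0.21, "y": 0.05, "z": 0, "hand": 1},
  {"ax": 0, "ay": 0, "az": 0, "x": -0.252, "y": 0.06, "z": 0, "hand": 1},
  {"ax": 0, "ay": 0, "az": 0, "x": -0.294, "y": 0.07, "z": 0, "hand": 1},
  {"ax": 0, "ay": 0, "az": 0, "x": -0.33, "y": 0.08, "z": 0, "hand": 1},
  {"ax": 0, "ay": 0, "az": 0, "x": -0.355, "y": 0.087, "z": 0, "hand": 1},
  {"ax": 0, "ay": 0, "az": 0, "x": -0.3645, "y": 0.09, "z": 0, "hand": 1},
])

```text
clock: 34.15
tool_pos: [0.5564, -0.1022, 0.1946]
ee_rot: [-2.352, -2.081, 0.007]
contact_force: [-0.8, -0.6, -2.7]
grip_width: 0.0386
gripper_force: 50.8
```

```bash
python3 -c "
from m import *
go(.5589,-.0975,.060,-6.5)
"
```

```text
t 34.15 pos [ 0.5564 -0.1022  0.1946] th -7.0 w 0.0386 dist 0.135 q7 0.12 F [-0.8 -0.6 -2.7]
x y z [0.0053 0.0024 0.1346] ax ay az [-0.0019  0.0011 -0.0045]
```

Call:
servo_tool([
  {"ax": 0, "ay": 0, "az": -0.001, "x": 0.001, "y": 0.001, "z": 0.01, "hand": 1},
  {"ax": 0, "ay": 0, "az": -0.001, "x": 0.001, "y": 0.001, "z": 0.04, "hand": 1},
  {"ax": 0, "ay": 0, "az": -0.001, "x": 0.001, "y": 0.001, "z": 0.07, "hand": 1},
  {"ax": 0, "ay": 0, "az": -0.001, "x": 0.001, "y": 0.001, "z": 0.1, "hand": 1},
  {"ax": 0, "ay": 0, "az": -0.001, "x": 0.001, "y": 0.001, "z": 0.12, "hand": 1},
  {"ax": 0, "ay": 0, "az": -0.001, "x": 0.001, "y": 0.001, "z": 0.127, "hand": 1},
  {"ax": 0, "ay": 0, "az": -0.001, "x": 0.001, "y": 0.001, "z": 0.127, "hand": 1},
  {"ax": 0, "ay": 0, "az": -0.001, "x": 0.001, "y": 0.001, "z": 0.127, "hand": 1},
  {"ax": 0, "ay": 0, "az": -0.001, "x": 0.001, "y": 0.001, "z": 0.127, "hand": 1},
  {"ax": 0, "ay": 0, "az": -0.001, "x": 0.001, "y": 0.001, "z": 0.127, "hand": 1},
])

```text
clock: 35.15
tool_pos: [0.5609, -0.0963, 0.0709]
ee_rot: [2.343, 2.091, 0.003]
contact_force: [0.2, 0.1, -2.2]
grip_width: 0.0389
gripper_force: 50.9
```

```bash
python3 -c "
from m import *
go(.5589,-.0975,.060,-6.5)
"
```

```text
t 35.15 pos [ 0.5609 -0.0963  0.0709] th -6.5 w 0.0389 dist 0.011 q7 0.2 F [ 0.2  0.1 -2.2]
x y z [-0.0014 -0.0019  0.0109] ax ay az [ 0.0011 -0.0003 -0.0002]
```

Call:
servo_tool([
  {"ax": 0, "ay": 0, "az": 0, "x": -0.001, "y": -0.002, "z": 0.004, "hand": 1},
  {"ax": 0, "ay": 0, "az": 0, "x": -0.001, "y": -0.002, "z": 0.007, "hand": 1},
  {"ax": 0, "ay": 0, "az": 0, "x": -0.001, "y": -0.002, "z": 0.009, "hand": 1},
  {"ax": 0, "ay": 0, "az": 0, "x": -0.001, "y": -0.002, "z": 0.0105, "hand": 1},
  {"ax": 0, "ay": 0, "az": 0, "x": -0.001, "y": -0.002, "z": 0.011, "hand": 1},
  {"ax": 0, "ay": 0, "az": 0, "x": -0.001, "y": -0.002, "z": 0.011, "hand": 1},
  {"ax": 0, "ay": 0, "az": 0, "x": -0.001, "y": -0.002, "z": 0.011, "hand": 0.1},
  {"ax": 0, "ay": 0, "az": 0, "x": -0.001, "y": -0.002, "z": 0.011, "hand": -0.2},
  {"ax": 0, "ay": 0, "az": 0, "x": -0.001, "y": -0.002, "z": 0.011, "hand": -0.6},
  {"ax": 0, "ay": 0, "az": 0, "x": -0.001, "y": -0.002, "z": 0.011, "hand": -0.6},
])

```text
clock: 36.15
tool_pos: [0.5582, -0.0972, 0.0589]
ee_rot: [2.344, 2.091, 0.001]
contact_force: [-0.3, 0.1, 0.2]
grip_width: 0.0681
gripper_force: 0.0
```

```bash
python3 -c "
from m import *
go(.4982,.310,.196,-6.5)
"
```

```text
t 36.15 pos [ 0.5582 -0.0972  0.0589] th -6.5 w 0.0681 dist 0.434 q7 0.21 F [-0.3  0.1  0.2]
x y z [ 0.3977 -0.1058 -0.1372] ax ay az [ 0.0003  0.     -0.0002]
```

Next comes the eyepiece on the mat.

Call:
servo_tool([
  {"ax": 0, "ay": 0, "az": 0, "x": 0, "y": 0, "z": -0.03, "hand": -0.6},
  {"ax": 0, "ay": 0, "az": 0, "x": 0, "y": 0, "z": -0.075, "hand": -0.6},
  {"ax": 0, "ay": 0, "az": 0, "x": 0, "y": 0, "z": -0.12, "hand": -0.6},
  {"ax": 0, "ay": 0, "az": 0, "x": 0, "y": 0, "z": -0.137, "hand": -0.6},
  {"ax": 0, "ay": 0, "az": 0, "x": 0.03, "y": -0.008, "z": -0.137, "hand": -0.6},
  {"ax": 0, "ay": 0, "az": 0, "x": 0.07, "y": -0.018, "z": -0.137, "hand": -0.6},
  {"ax": 0, "ay": 0, "az": 0, "x": 0.115, "y": -0.03, "z": -0.137, "hand": -0.6},
  {"ax": 0, "ay": 0, "az": 0, "x": 0.16, "y": -0.042, "z": -0.137, "hand": -0.6},
  {"ax": 0, "ay": 0, "az": 0, "x": 0.205, "y": -0.054, "z": -0.137, "hand": -0.6},
  {"ax": 0, "ay": 0, "az": 0, "x": 0.25, "y": -0.066, "z": -0.137, "hand": -0.6},
])

```text
clock: 37.15
tool_pos: [0.5204, 0.1605, 0.196]
ee_rot: [-2.345, -2.091, -0.001]
contact_force: [0.9, 0.1, -0.6]
grip_width: 0.0686
gripper_force: 0.0
```

Call:
servo_tool([
  {"ax": 0, "ay": 0, "az": 0, "x": 0.045, "y": -0.012, "z": 0, "hand": -0.6},
  {"ax": 0, "ay": 0, "az": 0, "x": 0.085, "y": -0.024, "z": 0, "hand": -0.6},
  {"ax": 0, "ay": 0, "az": 0, "x": 0.12, "y": -0.033, "z": 0, "hand": -0.6},
  {"ax": 0, "ay": 0, "az": 0, "x": 0.14, "y": -0.039, "z": 0, "hand": -0.6},
  {"ax": 0, "ay": 0, "az": 0, "x": 0.1475, "y": -0.04, "z": 0, "hand": -0.6},
  {"ax": 0, "ay": 0, "az": 0, "x": 0.1475, "y": -0.04, "z": 0, "hand": -0.6},
  {"ax": 0, "ay": 0, "az": 0, "x": 0.1475, "y": -0.04, "z": 0, "hand": -0.6},
  {"ax": 0, "ay": 0, "az": 0, "x": 0.1475, "y": -0.04, "z": 0.02, "hand": -0.6},
  {"ax": 0, "ay": 0, "az": 0, "x": 0.1475, "y": -0.04, "z": 0.04, "hand": -0.6},
  {"ax": 0, "ay": 0, "az": 0, "x": 0.1475, "y": -0.04, "z": 0.05, "hand": -0.6},
])

```text
clock: 38.15
tool_pos: [0.4979, 0.3072, 0.1444]
ee_rot: [2.347, 2.087, -0.003]
contact_force: [-0.9, 0.6, 0.1]
grip_width: 0.0682
gripper_force: 0.0
```

```bash
python3 -c "
from m import *
go(.4982,.310,.057,-6.5)
pin('side',['canister_center','clamp_center'])
snap('side','s6');pin('side',['canister_center'])
"
```

```text
t 38.15 pos [0.4979 0.3072 0.1444] th -6.7 w 0.0682 dist 0.087 q7 -0.63 F [-0.9  0.6  0.1]
x y z [0.003  0.0001 0.0874] ax ay az [-0.0006  0.0009 -0.0018]
side canister_center [ 0.691  -0.0651  0.051 ] 0.85
side clamp_center [ 0.4909 -0.3399  0.0487] 0.8
side canister_center [ 0.5595 -0.0987  0.0626] 0.74
side canister_center [ 0.6905 -0.0682  0.0523] 0.7
```

Call:
servo_tool([
  {"ax": 0, "ay": 0, "az": 0, "x": 0.002, "y": 0, "z": 0.03, "hand": -0.6},
  {"ax": 0, "ay": 0, "az": 0, "x": 0.002, "y": 0, "z": 0.06, "hand": -0.6},
  {"ax": 0, "ay": 0, "az": 0, "x": 0.002, "y": 0, "z": 0.08, "hand": -0.6},
  {"ax": 0, "ay": 0, "az": 0, "x": 0.002, "y": 0, "z": 0.0875, "hand": -0.6},
  {"ax": 0, "ay": 0, "az": 0, "x": 0.002, "y": 0, "z": 0.0875, "hand": -0.6},
  {"ax": 0, "ay": 0, "az": 0, "x": 0.002, "y": 0, "z": 0.0875, "hand": -0.3},
  {"ax": 0, "ay": 0, "az": 0, "x": 0.002, "y": 0, "z": 0.0875, "hand": 0.1},
  {"ax": 0, "ay": 0, "az": 0, "x": 0.002, "y": 0, "z": 0.0875, "hand": 0.4},
  {"ax": 0, "ay": 0, "az": 0, "x": 0.002, "y": 0, "z": 0.0875, "hand": 1},
  {"ax": 0, "ay": 0, "az": 0, "x": 0.002, "y": 0, "z": 0.0875, "hand": 1},
])

```text
clock: 39.35
tool_pos: [0.4988, 0.3125, 0.06]
ee_rot: [-2.344, -2.091, -0.004]
contact_force: [-1.4, -0.3, 5.6]
grip_width: 0.032
gripper_force: 49.4
```

```bash
python3 -c "
from m import *
go(.5696,.0028,.196,-6.5)
"
```

```text
t 39.35 pos [0.4988 0.3125 0.06  ] th -6.5 w 0.032 dist 0.346 q7 -0.6 F [-1.4 -0.3  5.6]
x y z [-0.2993  0.1057 -0.1365] ax ay az [ 0.0007 -0.001  -0.0002]
```

Call:
servo_tool([
  {"ax": 0, "ay": 0, "az": 0, "x": 0, "y": 0, "z": -0.01, "hand": 1},
  {"ax": 0, "ay": 0, "az": 0, "x": 0, "y": 0, "z": -0.03, "hand": 1},
  {"ax": 0, "ay": 0, "az": 0, "x": 0, "y": 0, "z": -0.06, "hand": 1},
  {"ax": 0, "ay": 0, "az": 0, "x": 0, "y": 0, "z": -0.095, "hand": 1},
  {"ax": 0, "ay": 0, "az": 0, "x": 0, "y": 0, "z": -0.125, "hand": 1},
  {"ax": 0, "ay": 0, "az": 0, "x": 0, "y": 0, "z": -0.138, "hand": 1},
  {"ax": 0, "ay": 0, "az": 0, "x": -0.015, "y": 0.005, "z": -0.138, "hand": 1},
  {"ax": 0, "ay": 0, "az": 0, "x": -0.045, "y": 0.016, "z": -0.138, "hand": 1},
  {"ax": 0, "ay": 0, "az": 0, "x": -0.085, "y": 0.03, "z": -0.138, "hand": 1},
  {"ax": 0, "ay": 0, "az": 0, "x": -0.125, "y": 0.044, "z": -0.138, "hand": 1},
])

```text
clock: 40.35
tool_pos: [0.5264, 0.1796, 0.1939]
ee_rot: [-2.344, -2.092, 0.006]
contact_force: [1.6, -0.3, -2.6]
grip_width: 0.0321
gripper_force: 49.9
```

Call:
servo_tool([
  {"ax": 0, "ay": 0, "az": 0, "x": -0.04, "y": 0.014, "z": 0, "hand": 1},
  {"ax": 0, "ay": 0, "az": 0, "x": -0.08, "y": 0.028, "z": 0, "hand": 1},
  {"ax": 0, "ay": 0, "az": 0, "x": -0.115, "y": 0.041, "z": 0, "hand": 1},
  {"ax": 0, "ay": 0, "az": 0, "x": -0.145, "y": 0.051, "z": 0, "hand": 1},
  {"ax": 0, "ay": 0, "az": 0, "x": -0.165, "y": 0.059, "z": 0, "hand": 1},
  {"ax": 0, "ay": 0, "az": 0, "x": -0.172, "y": 0.0615, "z": 0, "hand": 1},
  {"ax": 0, "ay": 0, "az": 0, "x": -0.172, "y": 0.0615, "z": 0, "hand": 1},
  {"ax": 0, "ay": 0, "az": 0, "x": -0.172, "y": 0.0615, "z": 0, "hand": 1},
  {"ax": 0, "ay": 0, "az": 0, "x": -0.172, "y": 0.0615, "z": 0.02, "hand": 1},
  {"ax": 0, "ay": 0, "az": 0, "x": -0.172, "y": 0.0615, "z": 0.05, "hand": 1},
])

```text
clock: 41.35
tool_pos: [0.5704, 0.0072, 0.1472]
ee_rot: [2.34, 2.095, 0.006]
contact_force: [0.3, -0.5, -2.8]
grip_width: 0.0322
gripper_force: 50.0
```

Call:
servo_tool([
  {"ax": 0, "ay": 0, "az": 0, "x": 0, "y": 0, "z": 0.03, "hand": 1},
  {"ax": 0, "ay": 0, "az": 0, "x": 0, "y": 0, "z": 0.055, "hand": 1},
  {"ax": 0, "ay": 0, "az": 0, "x": 0, "y": 0, "z": 0.07, "hand": 1},
  {"ax": 0, "ay": 0, "az": 0, "x": 0, "y": 0, "z": 0.077, "hand": 1},
  {"ax": 0, "ay": 0, "az": 0, "x": 0, "y": 0, "z": 0.077, "hand": 1},
  {"ax": 0, "ay": 0, "az": 0, "x": 0, "y": 0, "z": 0.077, "hand": 1},
  {"ax": 0, "ay": 0, "az": 0, "x": 0, "y": 0, "z": 0.077, "hand": 1},
  {"ax": 0, "ay": 0, "az": 0, "x": 0, "y": 0, "z": 0.077, "hand": 1},
  {"ax": 0, "ay": 0, "az": 0, "x": 0, "y": 0, "z": 0.077, "hand": 1},
  {"ax": 0, "ay": 0, "az": 0, "x": 0, "y": 0, "z": 0.077, "hand": 1},
])

```text
clock: 42.35
tool_pos: [0.5693, 0.0047, 0.0697]
ee_rot: [2.344, 2.091, 0.001]
contact_force: [-0.6, -0.7, -2.0]
grip_width: 0.0324
gripper_force: 50.0
```

```bash
python3 -c "
from m import *
go(.570,.0052,.0605,-6.5)
"
```

```text
t 42.35 pos [0.5693 0.0047 0.0697] th -6.5 w 0.0324 dist 0.009 q7 0.0 F [-0.6 -0.7 -2. ]
x y z [0.0005 0.0006 0.0092] ax ay az [ 0.0003 -0.0002 -0.0003]
```

Call:
servo_tool([
  {"ax": 0, "ay": 0, "az": 0, "x": 0, "y": 0, "z": 0.004, "hand": 1},
  {"ax": 0, "ay": 0, "az": 0, "x": 0, "y": 0, "z": 0.007, "hand": 1},
  {"ax": 0, "ay": 0, "az": 0, "x": 0, "y": 0, "z": 0.009, "hand": 1},
  {"ax": 0, "ay": 0, "az": 0, "x": 0, "y": 0, "z": 0.0095, "hand": 1},
  {"ax": 0, "ay": 0, "az": 0, "x": 0, "y": 0, "z": 0.0095, "hand": 1},
  {"ax": 0, "ay": 0, "az": 0, "x": 0, "y": 0, "z": 0.0095, "hand": 1},
  {"ax": 0, "ay": 0, "az": 0, "x": 0, "y": 0, "z": 0.0095, "hand": 0.2},
  {"ax": 0, "ay": 0, "az": 0, "x": 0, "y": 0, "z": 0.0095, "hand": -0.1},
  {"ax": 0, "ay": 0, "az": 0, "x": 0, "y": 0, "z": 0.0095, "hand": -0.5},
  {"ax": 0, "ay": 0, "az": 0, "x": 0, "y": 0, "z": 0.0095, "hand": -0.5},
])

```text
clock: 43.35
tool_pos: [0.5692, 0.0047, 0.0597]
ee_rot: [2.344, 2.091, 0.0]
contact_force: [0.4, 0.4, -0.6]
grip_width: 0.064
gripper_force: 0.0
```

```bash
python3 -c "
from m import *
go(.4114,.357,.198,94.2)
"
```

```text
t 43.35 pos [0.5692 0.0047 0.0597] th -6.5 w 0.064 dist 0.41 q7 0.01 F [ 0.4  0.4 -0.6]
x y z [ 0.332  -0.1968 -0.1383] ax ay az [ 1.000e-04 -0.000e+00  6.918e-01]
```

Call:
servo_tool([
  {"ax": 0, "ay": 0, "az": 0, "x": 0, "y": 0, "z": -0.03, "hand": -0.5},
  {"ax": 0, "ay": 0, "az": 0, "x": 0, "y": 0, "z": -0.075, "hand": -0.5},
  {"ax": 0, "ay": 0, "az": 0, "x": 0, "y": 0, "z": -0.12, "hand": -0.5},
  {"ax": 0, "ay": 0, "az": 0, "x": 0, "y": 0, "z": -0.138, "hand": -0.5},
  {"ax": 0, "ay": 0, "az": -0.06, "x": 0.025, "y": -0.015, "z": -0.138, "hand": -0.5},
  {"ax": 0, "ay": 0, "az": -0.13, "x": 0.055, "y": -0.033, "z": -0.138, "hand": -0.5},
  {"ax": 0, "ay": 0, "az": -0.2, "x": 0.085, "y": -0.05, "z": -0.138, "hand": -0.5},
  {"ax": 0, "ay": 0, "az": -0.27, "x": 0.115, "y": -0.068, "z": -0.138, "hand": -0.5},
  {"ax": 0, "ay": 0, "az": -0.34, "x": 0.145, "y": -0.086, "z": -0.138, "hand": -0.5},
  {"ax": 0, "ay": 0, "az": -0.41, "x": 0.175, "y": -0.104, "z": -0.138, "hand": -0.5},
])

```text
clock: 44.35
tool_pos: [0.485, 0.1916, 0.1979]
ee_rot: [1.308, 2.856, 0.001]
contact_force: [-0.3, 0.3, -0.2]
grip_width: 0.0637
gripper_force: 0.0
```

```bash
python3 -c "
from m import *
go(.4114,.357,.198,94.2)
im=snap('top','t7');pin('top',['eyepiece_center','canister_center','cartridge_center'])
"
```

```text
t 44.35 pos [0.485  0.1916 0.1979] th 40.8 w 0.0637 dist 0.181 q7 0.31 F [-0.3  0.3 -0.2]
x y z [ 1.734e-01  5.230e-02 -1.000e-04] ax ay az [ 2.000e-04  1.000e-04 -4.663e-01]
top eyepiece_center [0.6595 0.0988 0.0516] 0.96
top eyepiece_center [0.5694 0.0045 0.0582] 0.72
top canister_center [ 0.6963 -0.0655  0.0543] 0.92
top canister_center [0.5677 0.0055 0.0581] 0.34
```

View pics/t7.png

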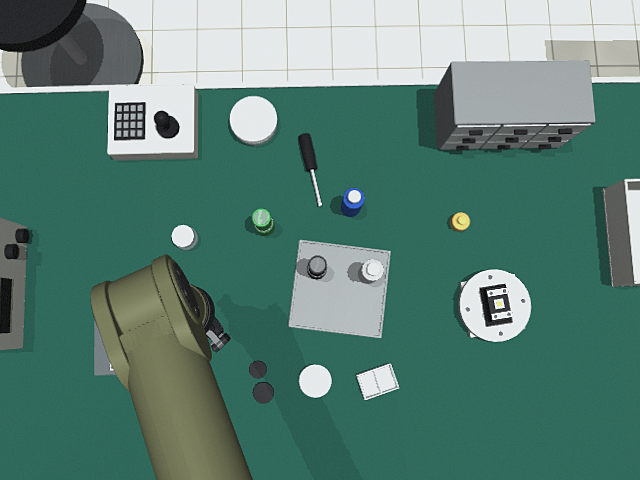

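The eyepiece (316,267) and canister (372,271) are upright on their starting pixels, and the clamp is on the pad (499,304). The cartridge is the last one.

Call:
servo_tool([
  {"ax": 0, "ay": 0, "az": -0.07, "x": 0.03, "y": 0.009, "z": 0, "hand": -0.6},
  {"ax": 0, "ay": 0, "az": -0.14, "x": 0.06, "y": 0.018, "z": 0, "hand": -0.6},
  {"ax": 0, "ay": 0, "az": -0.21, "x": 0.09, "y": 0.027, "z": 0, "hand": -0.6},
  {"ax": 0, "ay": 0, "az": -0.28, "x": 0.12, "y": 0.036, "z": 0, "hand": -0.6},
  {"ax": 0, "ay": 0, "az": -0.35, "x": 0.145, "y": 0.044, "z": 0, "hand": -0.6},
  {"ax": 0, "ay": 0, "az": -0.42, "x": 0.165, "y": 0.05, "z": 0, "hand": -0.6},
  {"ax": 0, "ay": 0, "az": -0.46, "x": 0.1735, "y": 0.0525, "z": 0, "hand": -0.6},
  {"ax": 0, "ay": 0, "az": -0.467, "x": 0.1735, "y": 0.0525, "z": 0, "hand": -0.6},
  {"ax": 0, "ay": 0, "az": -0.467, "x": 0.1735, "y": 0.0525, "z": 0, "hand": -0.6},
  {"ax": 0, "ay": 0, "az": -0.467, "x": 0.1735, "y": 0.0525, "z": 0, "hand": -0.6},
])

```text
clock: 45.55
tool_pos: [0.4142, 0.3549, 0.1979]
ee_rot: [-0.102, 3.14, -0.001]
contact_force: [-0.1, 0.2, -0.2]
grip_width: 0.0681
gripper_force: 0.0
```

```bash
python3 -c "
from m import *
go(.4114,.357,.058,94.2)
"
```

```text
t 45.55 pos [0.4142 0.3549 0.1979] th 93.7 w 0.0681 dist 0.14 q7 0.9 F [-0.1  0.2 -0.2]
x y z [0.0028 0.0023 0.1399] ax ay az [-0.0002  0.0002 -0.0043]
```

Call:
servo_tool([
  {"ax": 0, "ay": 0, "az": -0.002, "x": 0.001, "y": 0.001, "z": 0.03, "hand": -0.6},
  {"ax": 0, "ay": 0, "az": -0.002, "x": 0.001, "y": 0.001, "z": 0.065, "hand": -0.6},
  {"ax": 0, "ay": 0, "az": -0.002, "x": 0.001, "y": 0.001, "z": 0.1, "hand": -0.6},
  {"ax": 0, "ay": 0, "az": -0.002, "x": 0.001, "y": 0.001, "z": 0.128, "hand": -0.6},
  {"ax": 0, "ay": 0, "az": -0.002, "x": 0.001, "y": 0.001, "z": 0.14, "hand": -0.6},
  {"ax": 0, "ay": 0, "az": -0.002, "x": 0.001, "y": 0.001, "z": 0.14, "hand": -0.3},
  {"ax": 0, "ay": 0, "az": -0.002, "x": 0.001, "y": 0.001, "z": 0.14, "hand": 0},
  {"ax": 0, "ay": 0, "az": -0.002, "x": 0.001, "y": 0.001, "z": 0.14, "hand": 0.4},
  {"ax": 0, "ay": 0, "az": -0.002, "x": 0.001, "y": 0.001, "z": 0.14, "hand": 1},
  {"ax": 0, "ay": 0, "az": -0.002, "x": 0.001, "y": 0.001, "z": 0.14, "hand": 1},
])

```text
clock: 46.55
tool_pos: [0.4133, 0.3581, 0.0597]
ee_rot: [-0.114, 3.137, 0.003]
contact_force: [0.0, -1.6, 6.7]
grip_width: 0.0355
gripper_force: 52.4
```

```bash
python3 -c "
from m import *
go(.4988,-.0294,.198,94.2)
"
```

```text
t 46.55 pos [0.4133 0.3581 0.0597] th 94.2 w 0.0355 dist 0.42 q7 0.93 F [ 0.  -1.6  6.7]
x y z [-0.0574 -0.3924 -0.1389] ax ay az [ 0.001   0.0014 -0.0002]
```

Call:
servo_tool([
  {"ax": 0, "ay": 0, "az": 0, "x": 0, "y": 0, "z": -0.01, "hand": 1},
  {"ax": 0, "ay": 0, "az": 0, "x": 0, "y": 0, "z": -0.03, "hand": 1},
  {"ax": 0, "ay": 0, "az": 0, "x": 0, "y": 0, "z": -0.06, "hand": 1},
  {"ax": 0, "ay": 0, "az": 0, "x": 0, "y": 0, "z": -0.095, "hand": 1},
  {"ax": 0, "ay": 0, "az": 0, "x": 0, "y": 0, "z": -0.125, "hand": 1},
  {"ax": 0, "ay": 0, "az": 0, "x": 0, "y": 0, "z": -0.138, "hand": 1},
  {"ax": 0, "ay": 0, "az": 0, "x": -0.002, "y": -0.015, "z": -0.138, "hand": 1},
  {"ax": 0, "ay": 0, "az": 0, "x": -0.007, "y": -0.045, "z": -0.138, "hand": 1},
  {"ax": 0, "ay": 0, "az": 0, "x": -0.012, "y": -0.08, "z": -0.138, "hand": 1},
  {"ax": 0, "ay": 0, "az": 0, "x": -0.018, "y": -0.12, "z": -0.138, "hand": 1},
])

```text
clock: 47.55
tool_pos: [0.4373, 0.2366, 0.1933]
ee_rot: [0.117, -3.136, 0.004]
contact_force: [0.4, -0.2, -3.4]
grip_width: 0.0354
gripper_force: 51.5
```

Call:
servo_tool([
  {"ax": 0, "ay": 0, "az": 0, "x": -0.006, "y": -0.04, "z": 0, "hand": 1},
  {"ax": 0, "ay": 0, "az": 0, "x": -0.012, "y": -0.08, "z": 0, "hand": 1},
  {"ax": 0, "ay": 0, "az": 0, "x": -0.018, "y": -0.12, "z": 0, "hand": 1},
  {"ax": 0, "ay": 0, "az": 0, "x": -0.024, "y": -0.16, "z": 0, "hand": 1},
  {"ax": 0, "ay": 0, "az": 0, "x": -0.03, "y": -0.2, "z": 0, "hand": 1},
  {"ax": 0, "ay": 0, "az": 0, "x": -0.036, "y": -0.235, "z": 0, "hand": 1},
  {"ax": 0, "ay": 0, "az": 0, "x": -0.04, "y": -0.26, "z": 0, "hand": 1},
  {"ax": 0, "ay": 0, "az": 0, "x": -0.041, "y": -0.272, "z": 0, "hand": 1},
  {"ax": 0, "ay": 0, "az": 0, "x": -0.041, "y": -0.272, "z": 0, "hand": 1},
  {"ax": 0, "ay": 0, "az": 0, "x": -0.041, "y": -0.272, "z": 0, "hand": 1},
])

```text
clock: 48.55
tool_pos: [0.4986, -0.028, 0.1948]
ee_rot: [0.116, -3.137, -0.001]
contact_force: [-0.2, 0.3, -3.9]
grip_width: 0.0357
gripper_force: 51.3
```

Call:
servo_tool([
  {"ax": 0, "ay": 0, "az": 0, "x": 0, "y": 0, "z": 0.02, "hand": 1},
  {"ax": 0, "ay": 0, "az": 0, "x": 0, "y": 0, "z": 0.055, "hand": 1},
  {"ax": 0, "ay": 0, "az": 0, "x": 0, "y": 0, "z": 0.09, "hand": 1},
  {"ax": 0, "ay": 0, "az": 0, "x": 0, "y": 0, "z": 0.115, "hand": 1},
  {"ax": 0, "ay": 0, "az": 0, "x": 0, "y": 0, "z": 0.127, "hand": 1},
  {"ax": 0, "ay": 0, "az": 0, "x": 0, "y": 0, "z": 0.127, "hand": 1},
  {"ax": 0, "ay": 0, "az": 0, "x": 0, "y": 0, "z": 0.127, "hand": 1},
  {"ax": 0, "ay": 0, "az": 0, "x": 0, "y": 0, "z": 0.127, "hand": 1},
  {"ax": 0, "ay": 0, "az": 0, "x": 0, "y": 0, "z": 0.127, "hand": 1},
  {"ax": 0, "ay": 0, "az": 0, "x": 0, "y": 0, "z": 0.127, "hand": 1},
])

```text
clock: 49.55
tool_pos: [0.5002, -0.0291, 0.0697]
ee_rot: [-0.115, 3.138, 0.001]
contact_force: [0.6, -0.5, -3.0]
grip_width: 0.0355
gripper_force: 51.3
```

```bash
python3 -c "
from m import *
go(.5005,-.029,.0602,94.2)
"
```

```text
t 49.55 pos [ 0.5002 -0.0291  0.0697] th 94.2 w 0.0355 dist 0.01 q7 1.75 F [ 0.6 -0.5 -3. ]
x y z [-0.0003  0.0001  0.0095] ax ay az [ 0.0002  0.0009 -0.    ]
```

Call:
servo_tool([
  {"ax": 0, "ay": 0, "az": 0, "x": 0, "y": 0, "z": 0.004, "hand": 1},
  {"ax": 0, "ay": 0, "az": 0, "x": 0, "y": 0, "z": 0.007, "hand": 1},
  {"ax": 0, "ay": 0, "az": 0, "x": 0, "y": 0, "z": 0.009, "hand": 1},
  {"ax": 0, "ay": 0, "az": 0, "x": 0, "y": 0, "z": 0.0095, "hand": 1},
  {"ax": 0, "ay": 0, "az": 0, "x": 0, "y": 0, "z": 0.0095, "hand": 1},
  {"ax": 0, "ay": 0, "az": 0, "x": 0, "y": 0, "z": 0.0095, "hand": 1},
  {"ax": 0, "ay": 0, "az": 0, "x": 0, "y": 0, "z": 0.0095, "hand": 0.2},
  {"ax": 0, "ay": 0, "az": 0, "x": 0, "y": 0, "z": 0.0095, "hand": -0.1},
  {"ax": 0, "ay": 0, "az": 0, "x": 0, "y": 0, "z": 0.0095, "hand": -0.5},
  {"ax": 0, "ay": 0, "az": 0, "x": 0, "y": 0, "z": 0.0095, "hand": -0.5},
])

```text
clock: 50.55
tool_pos: [0.4997, -0.0292, 0.0593]
ee_rot: [-0.115, 3.139, -0.0]
contact_force: [0.2, 0.2, -0.8]
grip_width: 0.0642
gripper_force: 0.0
```

Call:
servo_tool([
  {"ax": 0, "ay": 0, "az": 0, "x": 0, "y": 0, "z": -0.02, "hand": -0.5},
  {"ax": 0, "ay": 0, "az": 0, "x": 0, "y": 0, "z": -0.05, "hand": -0.5},
  {"ax": 0, "ay": 0, "az": 0, "x": 0, "y": 0, "z": -0.09, "hand": -0.5},
  {"ax": 0, "ay": 0, "az": 0, "x": 0, "y": 0, "z": -0.13, "hand": -0.5},
  {"ax": 0, "ay": 0, "az": 0, "x": 0, "y": 0.02, "z": -0.14, "hand": -0.5},
  {"ax": 0, "ay": 0, "az": 0, "x": 0.006, "y": 0.06, "z": -0.14, "hand": -0.5},
  {"ax": 0, "ay": 0, "az": 0, "x": 0.012, "y": 0.1, "z": -0.14, "hand": -0.5},
  {"ax": 0, "ay": 0, "az": 0, "x": 0.018, "y": 0.145, "z": -0.14, "hand": -0.5},
  {"ax": 0, "ay": 0, "az": 0, "x": 0.024, "y": 0.19, "z": -0.14, "hand": -0.5},
  {"ax": 0, "ay": 0, "az": 0, "x": 0.03, "y": 0.235, "z": -0.14, "hand": -0.5},
])

```text
clock: 51.55
tool_pos: [0.4518, 0.2047, 0.1994]
ee_rot: [-0.115, 3.139, 0.001]
contact_force: [1.2, -0.5, -0.1]
grip_width: 0.0641
gripper_force: 0.0
```

Call:
servo_tool([
  {"ax": 0, "ay": 0, "az": 0, "x": 0, "y": 0.02, "z": 0, "hand": -0.5},
  {"ax": 0, "ay": 0, "az": 0, "x": 0, "y": 0.03, "z": 0, "hand": -0.5},
  {"ax": 0, "ay": 0, "az": 0, "x": 0, "y": 0.03, "z": 0, "hand": -0.5},
  {"ax": 0, "ay": 0, "az": 0, "x": 0, "y": 0.03, "z": 0, "hand": -0.5},
  {"ax": 0, "ay": 0, "az": 0, "x": 0, "y": 0.03, "z": 0, "hand": -0.5},
  {"ax": 0, "ay": 0, "az": 0, "x": 0, "y": 0.03, "z": 0, "hand": -0.5},
  {"ax": 0, "ay": 0, "az": 0, "x": 0, "y": 0.03, "z": 0, "hand": -0.5},
  {"ax": 0, "ay": 0, "az": 0, "x": 0, "y": 0.03, "z": 0, "hand": -0.5},
  {"ax": 0, "ay": 0, "az": 0, "x": 0, "y": 0.03, "z": 0, "hand": -0.5},
  {"ax": 0, "ay": 0, "az": 0, "x": 0, "y": 0.03, "z": 0, "hand": -0.5},
])

```text
clock: 52.55
tool_pos: [0.4502, 0.2328, 0.1993]
ee_rot: [-0.115, 3.139, 0.0]
contact_force: [-0.7, 1.5, 0.1]
grip_width: 0.0642
gripper_force: 0.0
```

```bash
python3 -c "
from m import *
qs=['eyepiece_center','canister_center','cartridge_center','clamp_center','stage_pad']
snap('top','t9');pin('top',qs);snap('side','s9');pin('side',qs)
"
```

```text
top eyepiece_center [0.5725 0.0063 0.0579] 0.91
top eyepiece_center [0.6565 0.0977 0.0494] 0.59
top canister_center [0.6382 0.2595 0.0192] 0.75
top canister_center [ 0.5564 -0.0972  0.0592] 0.63
top cartridge_center [ 0.4977 -0.0274  0.0587] 0.94
top cartridge_center [ 0.5294 -0.0456  0.0052] 0.4
top clamp_center [ 0.4908 -0.3407  0.0485] 0.61
top stage_pad [ 0.4889 -0.3444  0.0328] 0.85
side eyepiece_center [0.6556 0.0971 0.0532] 0.94
side eyepiece_center [0.5669 0.0027 0.0577] 0.86
side eyepiece_center [ 0.4875 -0.3423  0.0513] 0.16
side canister_center [ 0.6913 -0.0673  0.0537] 0.88
side canister_center [ 0.5589 -0.0998  0.0593] 0.84
side cartridge_center [ 0.4959 -0.0306  0.0556] 0.81
side cartridge_center [ 0.6574 -0.2817  0.0166] 0.48
side clamp_center [ 0.4909 -0.3412  0.0463] 0.71
side clamp_center [ 0.4899 -0.3398  0.0352] 0.3
side stage_pad [ 0.4939 -0.343   0.0315] 0.66
```

View pics/t9.png

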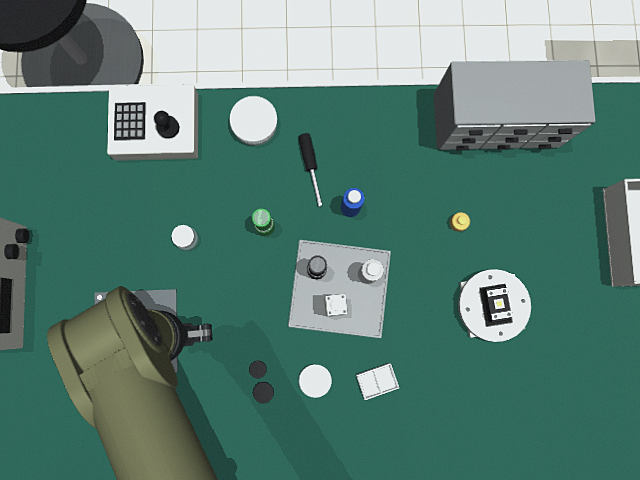

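The eyepiece (316,267), canister (372,271) and cartridge (336,304) stand on their starting pixels. The clamp is on the pad (499,304), the jar, weight and screwdriver haven't moved, and the arm is clear. I'm handing the job in.

```bash
python3 -c "
from bench import ctrl
print(ctrl.finish_job())"
```

```text
the job is handed in; nothing more can be done
None
```

The job is handed in, though no verdict came back: by the last pictures the clamp lies along the middle of the stage pad, the eyepiece, cartridge and canister stand upright within about 5 mm of their starting spots, and the jar, weight and screwdriver have not moved.

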